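# Charge the pot furnace with forged billets

## Task

Push the furnace's cover round on its pin until the chamber is wholly uncovered, then stand every billet from the bench upright, tong-hold up, on the floor of the charge pan: one in the middle of the pan and the others close round it. When all are in, push the cover back until it is fully shut over them; leave the hammer, tongs and brush where they lie.

Things in the scene. Friction and masses are not known exactly. Their poses are not given: they have to be found in the camera images.
- furnace: top-loading pot furnace fixed to the bench: upright grey steel drum, 224 mm outside diameter, top rim 162 mm above the bench, pale refractory round a chamber 152 mm in diameter, open upward. Origin on the chamber's axis at bench height, z up; +x points from the axis to the shut cover's handle. A burner pipe (32 mm diameter, 70 mm above the bench) sticks 130 mm out of its left side.
- pan_center (a point): centre of the inner floor of the round steel charge pan fixed in the chamber, 74 mm above the bench, axes as the furnace. The pan is 130 mm in inside diameter, its rim 30 mm high above its floor; the furnace's rim is 88 mm above that floor. It just takes seven billets: one in the middle, six round it about 43 mm from the middle, 60 degrees apart.
- cover_pin (a point): vertical pin fixed at the furnace's outside, 120 mm from the chamber's axis, about which the cover swings level; the point lies on the pin's axis, 166 mm above the bench, at the cover's underside. The cover is a round steel disc of 190 mm diameter centred 120 mm from the pin, with a flat bar on it, in all 166 to 190 mm above the bench.
- cover_handle (a point): on the axis, at mid-height, of the upright round handle stub near the cover's free edge, 200 mm from the pin; it moves with the cover. Wooden, 24 mm in diameter, from 190 to 236 mm above the bench; this point is 215 mm above the bench. Push it sideways or pinch it.
- cover (a joint): angle of the swing cover about its pin, rad: 0 = shut (at its stop, centred over the chamber), growing counter-clockwise seen from above to 1.9 = fully aside (stop). It stays where it is left; pushing at the handle takes about 3 N. From 1.6 up the chamber is wholly uncovered. It starts between 0 and 0.3.
- billet1: forged round steel billet standing upright on the bench, 0.46 kg: a cylinder 40 mm in diameter and 44 mm tall, with a slim round tong-hold (12 mm diameter, 40 mm long) drawn out of the centre of its top; 84 mm tall in all. Origin at the centre of its underside, z up along its axis. Five to seven billets are there; the others are absent (None).
- billet2: another billet like billet1 (may be absent).
- billet3: another billet like billet1 (may be absent).
- billet4: another billet like billet1 (may be absent).
- billet5: another billet like billet1 (may be absent).
- billet6: another billet like billet1 (may be absent).
- billet7: another billet like billet1 (may be absent).
- hammer: forging hammer lying on the bench, handle about 300 mm long; leave it alone. Origin at about the middle of its length.
- tongs: pair of dark steel tongs, 350 mm long, lying on the bench beyond the furnace; leave them alone. Origin near the middle of their length.
- brush: wire brush, about 240 mm long, lying on the bench near the robot; leave it alone. Origin near the middle of its length.
Things that resemble listed ones, but are neither listed nor needed, are in the scene too. Leave any red or turquoise look-alike of the billet6 alone.

How it is judged (in metres and radians):
On the way, in this order (a step that is already met when the one before it is completed fails the run):
1. the cover is swung aside so that the chamber is wholly uncovered (1.55 rad or more) (value of joint cover above 1.55 rad), for 0.2 s.
2. all billets stand upright on the pan's floor, one of them in the middle, with the cover still aside (horizontal distance between each of billet1, billet2, billet3, billet4, billet5, billet6, billet7 and pan_center below 0.048 m and z of billet1 in the frame of pan_center between -0.005 and 0.005 m and angle between each of billet1, billet2, billet3, billet4, billet5, billet6, billet7's own z axis and vertical below 0.08 rad and linear speed of each of billet1, billet2, billet3, billet4, billet5, billet6, billet7 below 0.03 m/s and z of billet2 in the frame of pan_center between -0.005 and 0.005 m and z of billet3 in the frame of pan_center between -0.005 and 0.005 m and z of billet4 in the frame of pan_center between -0.005 and 0.005 m and z of billet5 in the frame of pan_center between -0.005 and 0.005 m and z of billet6 in the frame of pan_center between -0.005 and 0.005 m and z of billet7 in the frame of pan_center between -0.005 and 0.005 m and horizontal distance between any of billet1, billet2, billet3, billet4, billet5, billet6, billet7 and pan_center below 0.01 m and value of joint cover above 1 rad), for 0.3 s.
At the end, for the whole second after the job is handed in: Every billet present stands in the charge pan: its axis within 48 mm of the pan's centre, its foot within 5 mm of the pan's floor, tong-hold up within 0.08 rad of vertical, at rest; one of them is within 10 mm of the pan's centre; the cover is shut to within 0.06 rad (horizontal distance between each of billet1, billet2, billet3, billet4, billet5, billet6, billet7 and pan_center below 0.048 m and z of billet1 in the frame of pan_center between -0.005 and 0.005 m and angle between each of billet1, billet2, billet3, billet4, billet5, billet6, billet7's own z axis and vertical below 0.08 rad and linear speed of each of billet1, billet2, billet3, billet4, billet5, billet6, billet7 below 0.03 m/s and z of billet2 in the frame of pan_center between -0.005 and 0.005 m and z of billet3 in the frame of pan_center between -0.005 and 0.005 m and z of billet4 in the frame of pan_center between -0.005 and 0.005 m and z of billet5 in the frame of pan_center between -0.005 and 0.005 m and z of billet6 in the frame of pan_center between -0.005 and 0.005 m and z of billet7 in the frame of pan_center between -0.005 and 0.005 m and horizontal distance between any of billet1, billet2, billet3, billet4, billet5, billet6, billet7 and pan_center below 0.01 m and value of joint cover below 0.06 rad); the robot touches nothing.
It fails at once if the hammer is moved more than 25 mm (distance of hammer from where it was at the start of the episode above 0.025 m).
It fails at once if the tongs is moved more than 25 mm (distance of tongs from where it was at the start of the episode above 0.025 m).
It fails at once if the brush is moved more than 25 mm (distance of brush from where it was at the start of the episode above 0.025 m).
Of billet1, billet2, billet3, billet4, billet5, billet6, billet7 only 5 to 7 are there at a start; the rules pass over those that are not, and their reading is None.
At some moment in a run one of billet1, billet2, billet3, billet4, billet5, billet6, billet7 may be knocked a few centimetres aside while the robot is not near it.
It also fails if it takes over 210 s, if anything falls off the work surface, if the arm or the gripper's body presses on something with over 40 N, if the wrist force passes 120 N, or if a joint passes its speed limit or range.

## Robot

A 6-joint arm with a two-finger parallel gripper is mounted at the origin on the work surface. World frame = base frame: x ahead of the robot, y to its left, z up, the work surface at z = 0. Lengths are in m, angles in degrees, forces in N, time in s.
With the tool pointing down it reaches from about 0.375 to 0.9 m from the base axis. Payload 3.1 kg.
Tool frame: the origin (TCP) lies midway between the tips of the shut fingers; the grasp point (between the pads) lies bot.hold_point_z behind it (bot.hold_point_z is the distance from the TCP to the grasp point, in m); z points along the fingers, y is the direction in which the jaws open and shut (so a half turn about z gives the same grasp; the last joint's range is limited). The gripper opens to 87 mm and grips with 3 to 60 N. Pads are 19 mm wide; open, the fingers measure 117 mm over their backs; the gripper's body (75 mm by 190 mm) begins 51 mm behind the grasp point.
Start: joints at [-80.758, 30.224, 82.088, -0, 67.689, -10.227], TCP at [0.208, -0.589, 0.223] pointing down, gripper open.
Joint ranges: [-176.69, 176.69], [-43.24, 126.21], [12.49, 139.97], [-82, 262], [0, 151.66], [-163.58, 163.58]. Speed limits (degrees/s): [159.86, 159.86, 180, 180, 180, 180].

## Interface

Orientations are given as a 3x3 rotation matrix whose columns are the frame's x, y, z axes.
In Python, from rig import bot, vision, hand_in gives the robot as it stands. The module is installed in compiled form; this text tells all that it offers.
- The arm moves only by the shell command python3 -m handwheel 'ROWS'. ROWS is JSON, a list of rows, each an object of numbers: "hand": the gripper's target within -1 to 1 (fully open at 1, half-way at 0, shut at -1); "dx", "dy", "dz": the shift along the world's x, y, z in cm; "wx", "wy", "wz": the turn, a rotation vector about the world's x, y, z in rad. In form: [{"hand": .., "dx": .., "dy": .., "dz": .., "wx": .., "wy": .., "wz": ..}, ...]. A call has 1 to 10 rows; each row shifts and turns the commanded pose from where the row before left it; what a row does not reach is not made up. A row lasts 1/10 s, in which the tool goes at most 50 mm and 8.59 degrees, less where a joint would pass 70% of its speed; a pose out of reach is approached as far as the arm can. A call with a gripper value outside its range is refused whole. The fingers move at their own pace and stop on an object; the grip force is fixed at half the most. Time passes only in rows, so rows that do not move let the fingers close. It gives the time, the measured TCP pose, the force and the opening at its end, in the units of the state.
- bot.read_state(): the state, without advancing time (a new reading comes with each control period).
- vision.capture(name): name is "scene" or "top" or "wrist"; returns (picture, depth): 384x512x3 uint8, red, green, blue; 384x512 float32, m along the optical axis (not along the pixel's ray), 0 where there is no reading.
- vision.get_calibration(name): a dict with "fx", "fy", "cx", "cy" (pixels), "rvec" (rotation vector, rad) and "tvec" (3), from world to camera coordinates, as OpenCV has them. Camera axes: x right, y down, z forward; pixel columns grow to the right and rows downward; lengths in m; the calibration is good to about 2 mm. A picture is of the moment at which its call begins: read the wrist's pose just before it. get_calibration takes no time and is no camera call; for the wrist camera it gives the pose at the moment of the call.
- hand_in(): hands the job in, once; it reports no verdict.
The state is a dict: "time_s": time; "joint_positions": joint angles; "qvel": joint speeds; "tau": joint torques, N m; "position": TCP position; "tcp_rot": TCP orientation; "force": force on the tool from outside, world axes, zero at the start; "moment": the same for the moment, N m; "opening": opening from 0.0 (shut) to 1.0 (fully open).
Only numpy, scipy, OpenCV 4.12 (cv2) and the standard library are available. Lean on these libraries where they do the work, as an engineer would, in place of code of your own. Each camera call takes 0.05 s, during which the arm holds its last target.

## Working session

There is one attempt and no reset: what is moved stays moved. The work goes in short steps, Python scripts to look and compute and a shell command to move; the robot and the scene stay as the last step left them, time stands still between calls to the robot, and variables do not carry over. Pictures are saved under pics/ and viewed, and the job is handed in when it is done.

```bash
mkdir -p pics; ls; cat > h.py <<'E'
import numpy as np, cv2
from rig import bot, vision, hand_in
def cap(n,f=None):
    c=vision.get_calibration(n); p,d=vision.capture(n)
    if f: cv2.imwrite('pics/'+f,p[:,:,::-1])
    return p,d,c
def world(d,c,u=None,v=None):
    R,_=cv2.Rodrigues(np.array(c['rvec'],float)); t=np.array(c['tvec'],float).ravel()
    V,U=np.mgrid[:d.shape[0],:d.shape[1]]
    P=np.stack([(U-c['cx'])/c['fx']*d,(V-c['cy'])/c['fy']*d,d],-1)
    return (P-t)@R
E
python3 - <<'E'
from h import *
print(bot.read_state(), bot.hold_point_z)
for n in ('scene','top','wrist'):
    p,d,c=cap(n,n+'0.png'); print(n,c); np.savez(f'pics/{n}0.npz',p=p,d=d,W=world(d,c))
E
```

```text
pics
{'time_s': 0.0, 'joint_positions': array([-8.07555695e+01,  3.02787206e+01,  8.21579697e+01,  3.25893731e-04,
        6.76887389e+01, -1.02255582e+01]), 'qvel': array([ 0.02440295,  0.01830841, -0.13285118, -0.01462569, -0.05122768,
       -0.03129663]), 'tau': array([ 1.05116083e-03, -4.40034592e+01, -1.76592243e+01,  6.33698283e-02,
        5.82089857e-02, -1.53938836e-04]), 'position': array([ 0.20824615, -0.58849567,  0.22156548]), 'tcp_rot': array([[ 9.42816998e-01,  3.33310647e-01, -3.46485888e-04],
       [ 3.33310595e-01, -9.42814603e-01,  2.16156312e-03],
       [ 3.93800050e-04, -2.15344587e-03, -9.99997604e-01]]), 'force': array([-0.19808918, -0.11133287, -1.07710269]), 'moment': array([-0.00368825,  0.0240457 ,  0.01140578]), 'opening': 1.0019732852669538} 0.0187
scene {'fx': 498.87835347332094, 'fy': 498.87835347332094, 'cx': 256.25308061754157, 'cy': 192.65438161792346, 'rvec': array([ 1.92760034,  1.29968872, -0.6229943 ]), 'tvec': array([-0.12263772, -0.20910373,  1.69675873])}
top {'fx': 473.3818270301929, 'fy': 473.3818270301929, 'cx': 257.73987869196463, 'cy': 190.57071742032122, 'rvec': array([ 2.12235702, -2.17960595,  0.11851884]), 'tvec': array([-0.05638067,  0.54131627,  1.27564587])}
wrist {'fx': 266.1408761546408, 'fy': 266.1408761546408, 'cx': 257.4623522781527, 'cy': 191.864953173755, 'rvec': array([-2.38154361,  1.68245921,  0.22799542]), 'tvec': array([-0.62366622, -0.03133956,  0.38916136])}
```

View pics/scene0.png

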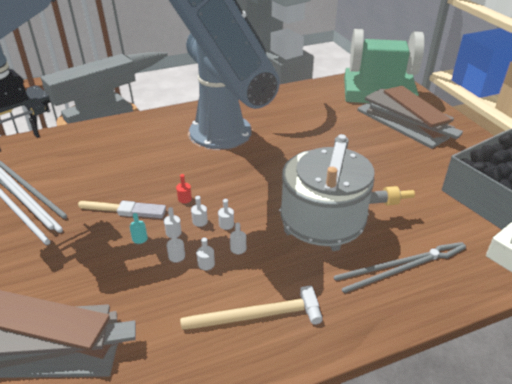

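View pics/top0.png

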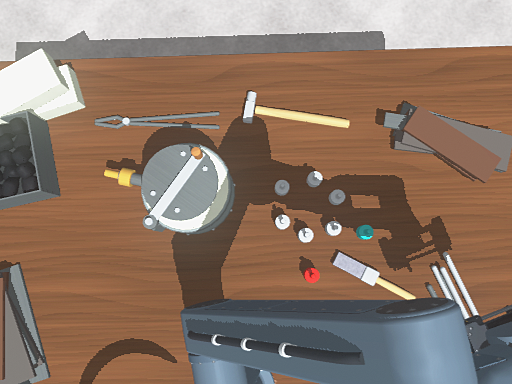

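View pics/wrist0.png

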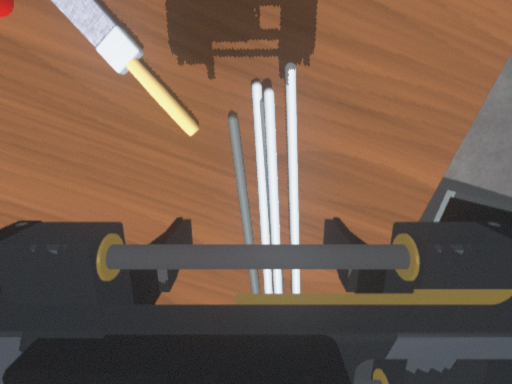

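Top view: furnace at (187,188), cover handle at (196,153), pin at (150,222). There are six grey billets, at (282,187), (315,178), (337,197), (282,222), (305,235) and (334,228). The red look-alike is at (312,275) and the turquoise one at (365,232). Now measuring.

```bash
python3 - <<'E'
from h import *
from scipy import ndimage, optimize
for n in ('top','scene'):
    z=np.load(f'pics/{n}0.npz'); W,d,p=z['W'],z['d'],z['p']
    X,Y,Z=W[...,0],W[...,1],W[...,2]
    print(n,'bench z',np.median(Z[(d>0)&(abs(Z)<.02)]))
    reg=(d>0)&(X>.3)&(X<.75)&(Y>-.45)&(Y<.1)
    m=reg&(Z>.025)&(Z<.095)
    lab,k=ndimage.label(m)
    for i in range(1,k+1):
        s=lab==i
        if s.sum()<25: continue
        t=s&(Z>.072); sh=s&(Z>.036)&(Z<.05)
        print(i,s.sum(),'tip',t.sum(),np.round(W[t].mean(0),4) if t.any() else '', 'sh',sh.sum(),np.round(np.median(W[sh],0),4), (np.round((X[sh].min()+X[sh].max())/2,4),np.round((Y[sh].min()+Y[sh].max())/2,4)) if sh.any() else '',p[s].mean(0).astype(int))
    # furnace
    m=(d>0)&(Z>.2)&(Z<.25)&(X<.8)&(X>.3)&(Y>0)&(Y<.5)
    lab,k=ndimage.label(m)
    for i in range(1,k+1):
        s=lab==i
        if s.sum()>10: print('high',s.sum(),W[s].mean(0).round(4),Z[s].max().round(4))
    for lo,hi in ((.168,.175),(.155,.166),(.18,.195)):
        m=(d>0)&(Z>lo)&(Z<hi)&(X<.8)&(X>.3)&(Y>0)&(Y<.5); q=W[m]
        if len(q): print(lo,len(q),q.min(0).round(3),q.max(0).round(3))
E
```

```text
top bench z 0.0005838590220738335
1 139 tip 0  sh 108 [ 0.7247 -0.4367  0.0471] (np.float64(0.7258), np.float64(-0.4367)) [129 135 136]
39 173 tip 18 [ 0.569  -0.2271  0.0826] sh 139 [ 0.5678 -0.2256  0.0441] (np.float64(0.5695), np.float64(-0.2269)) [158 162 166]
42 212 tip 57 [0.4817 0.0252 0.0844] sh 96 [0.4775 0.0145 0.0425] (np.float64(0.5025), np.float64(0.0461)) [ 96 102 102]
43 170 tip 17 [ 0.5475 -0.1363  0.0831] sh 139 [ 0.5465 -0.1353  0.0442] (np.float64(0.548), np.float64(-0.1363)) [131 136 140]
44 178 tip 20 [ 0.5165 -0.2865  0.0827] sh 142 [ 0.5148 -0.285   0.0442] (np.float64(0.5175), np.float64(-0.2875)) [129 134 138]
45 167 tip 16 [ 0.4521 -0.1345  0.084 ] sh 144 [ 0.4509 -0.1333  0.0444] (np.float64(0.4518), np.float64(-0.1346)) [219 224 227]
46 177 tip 20 [ 0.4312 -0.2721  0.0813] sh 144 [ 0.4308 -0.2707  0.044 ] (np.float64(0.4308), np.float64(-0.2727)) [194 200 203]
47 182 tip 20 [ 0.4192 -0.3588  0.0835] sh 141 [ 0.4177 -0.3565  0.0442] (np.float64(0.419), np.float64(-0.3585)) [ 48 144 144]
48 174 tip 18 [ 0.4148 -0.1958  0.0825] sh 146 [ 0.4139 -0.1953  0.0439
[... 1224 characters left out ...]
 0.5493 -0.139   0.0806] sh 147 [ 0.5538 -0.1416  0.0435] (np.float64(0.5482), np.float64(-0.1394)) [145 146 147]
9 285 tip 31 [ 0.5707 -0.2302  0.081 ] sh 165 [ 0.5751 -0.2329  0.0439] (np.float64(0.5689), np.float64(-0.2301)) [165 168 169]
11 28 tip 0  sh 0 [nan nan nan]  [153 154 155]
17 69 tip 0  sh 0 [nan nan nan]  [249 230 189]
23 80 tip 0  sh 0 [nan nan nan]  [250 231 189]
31 219 tip 0  sh 194 [ 0.7284 -0.4397  0.0477] (np.float64(0.7255), np.float64(-0.4377)) [152 153 151]
high 178 [0.6173 0.0672 0.2218] 0.2383
0.168 120 [0.447 0.023 0.168] [0.644 0.201 0.175]
0.155 1153 [0.422 0.    0.155] [0.653 0.207 0.166]
0.18 2509 [0.437 0.023 0.18 ] [0.644 0.212 0.195]
  return _methods._mean(a, axis=axis, dtype=dtype,
  ret = um.true_divide(
```

```bash
python3 -m handwheel '[{"dz":4},{"dz":4},{"dx":2,"dy":3.3,"wz":-0.1,"hand":0.15},{"dx":2,"dy":3.3,"wz":-0.1,"hand":0.15},{"dx":2,"dy":3.3,"wz":-0.1,"hand":0.15},{"dx":2,"dy":3.3,"wz":-0.1,"hand":0.15},{"dx":2,"dy":3.3,"wz":-0.1,"hand":0.15},{"dx":2,"dy":3.3,"wz":-0.1,"hand":0.15},{"dx":2,"dy":3.3,"wz":-0.1,"hand":0.15},{"dx":2,"dy":3.3,"wz":-0.1,"hand":0.15}]'
python3 - <<'E'
from h import *
from scipy import optimize
z=np.load('pics/top0.npz'); W,d=z['W'],z['d']; X,Y,Z=np.moveaxis(W,-1,0)
def circ(q):
    f=lambda a: np.hypot(q[:,0]-a[0],q[:,1]-a[1])-a[2]
    r=optimize.least_squares(f,[.538,.108,.1],loss='soft_l1',f_scale=.002); return r.x, np.abs(r.fun).mean()
# cover edge: boundary of z .175-.192 set by convex hull
for lo,hi in ((.172,.196),(.155,.196)):
    m=(d>0)&(Z>lo)&(Z<hi)&(abs(X-.54)<.2)&(abs(Y-.11)<.2)
    q=W[m][:,:2]; hull=cv2.convexHull(q.astype(np.float32))[:,0]
    print(lo,circ(hull))
m=(d>0)&(Z>.198)&(Z<.25)&(X<.5)&(X>.4)&(Y>.15)&(Y<.25); print('pin',W[m].mean(0), np.median(W[m],0))
m=(d>0)&(Z>.225)&(Z<.25)&(X<.7)&(X>.5)&(Y>.0)&(Y<.15); print('handle',m.sum(),W[m].mean(0), W[m].min(0),W[m].max(0))
E
```

```text
0.172 (array([0.5460131 , 0.12252396, 0.09627062]), np.float64(0.0068980102071806))
0.155 (array([0.53761013, 0.10790004, 0.11332992]), np.float64(0.003346240155099485))
pin [0.45272678 0.19124507 0.20125141] [0.45258518 0.19107051 0.20056153]
handle 81 [0.61184763 0.07118332 0.23549531] [0.60036163 0.06075122 0.22505941] [0.62284838 0.08234461 0.24151835]invalid input
```

```bash
python3 -m handwheel '[{"hand":0.15,"dx":0,"dy":0,"dz":4,"wx":0,"wy":0,"wz":0},{"hand":0.15,"dx":0,"dy":0,"dz":4,"wx":0,"wy":0,"wz":0},{"hand":0.15,"dx":2,"dy":3.3,"dz":0,"wx":0,"wy":0,"wz":-0.1},{"hand":0.15,"dx":2,"dy":3.3,"dz":0,"wx":0,"wy":0,"wz":-0.1},{"hand":0.15,"dx":2,"dy":3.3,"dz":0,"wx":0,"wy":0,"wz":-0.1},{"hand":0.15,"dx":2,"dy":3.3,"dz":0,"wx":0,"wy":0,"wz":-0.1},{"hand":0.15,"dx":2,"dy":3.3,"dz":0,"wx":0,"wy":0,"wz":-0.1},{"hand":0.15,"dx":2,"dy":3.3,"dz":0,"wx":0,"wy":0,"wz":-0.1},{"hand":0.15,"dx":2,"dy":3.3,"dz":0,"wx":0,"wy":0,"wz":-0.1},{"hand":0.15,"dx":2,"dy":3.3,"dz":0,"wx":0,"wy":0,"wz":-0.1}]'
```

```text
time_s: 1.15
position: [0.3688, -0.3236, 0.3024]
tcp_rot: [[0.894, -0.448, -0.0], [-0.448, -0.894, 0.0], [-0.0, -0.0, -1.0]]
force: [-0.1, -0.2, -0.4]
opening: 0.577
```

```bash
python3 -m handwheel '[{"hand":0.15,"dx":2.43,"dy":3.95,"dz":0,"wx":0,"wy":0,"wz":-0.019},{"hand":0.15,"dx":2.43,"dy":3.95,"dz":0,"wx":0,"wy":0,"wz":-0.019},{"hand":0.15,"dx":2.43,"dy":3.95,"dz":0,"wx":0,"wy":0,"wz":-0.019},{"hand":0.15,"dx":2.43,"dy":3.95,"dz":0,"wx":0,"wy":0,"wz":-0.019},{"hand":0.15,"dx":2.43,"dy":3.95,"dz":0,"wx":0,"wy":0,"wz":-0.019},{"hand":0.15,"dx":2.43,"dy":3.95,"dz":0,"wx":0,"wy":0,"wz":-0.019},{"hand":0.15,"dx":2.43,"dy":3.95,"dz":0,"wx":0,"wy":0,"wz":-0.019},{"hand":0.15,"dx":2.43,"dy":3.95,"dz":0,"wx":0,"wy":0,"wz":-0.019},{"hand":0.15,"dx":2.43,"dy":3.95,"dz":0,"wx":0,"wy":0,"wz":-0.019},{"hand":0.15,"dx":2.43,"dy":3.95,"dz":0,"wx":0,"wy":0,"wz":-0.019}]'
python3 -m handwheel '[{"hand":0.15,"dx":0,"dy":0,"dz":0,"wx":0,"wy":0,"wz":0},{"hand":0.15,"dx":0,"dy":0,"dz":0,"wx":0,"wy":0,"wz":0}]'
python3 - <<'E'
from h import *
cap('wrist','w1.png');cap('scene','s1.png')
E
```

```text
time_s: 2.15
position: [0.6118, 0.0717, 0.3022]
tcp_rot: [[0.796, -0.606, -0.001], [-0.606, -0.796, -0.0], [-0.0, 0.001, -1.0]]
force: [1.4, -0.5, 0.5]
opening: 0.575
time_s: 2.35
position: [0.611, 0.0707, 0.3017]
tcp_rot: [[0.797, -0.603, -0.002], [-0.603, -0.797, -0.0], [-0.001, 0.001, -1.0]]
force: [-0.5, -0.1, -0.4]
opening: 0.576
```

View pics/w1.png

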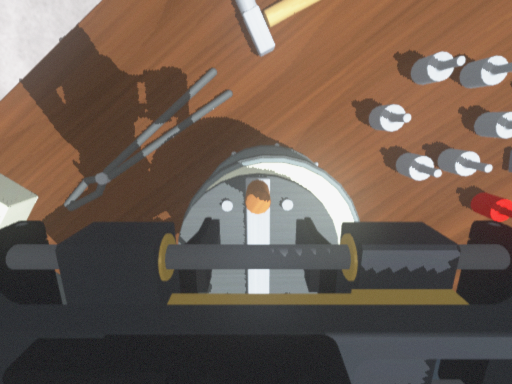

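View pics/s1.png

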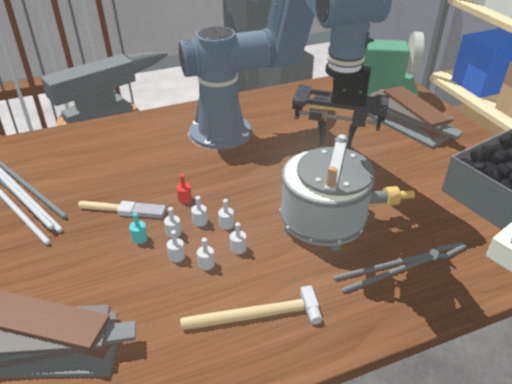

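The wrist view shows the handle at (258,197), centred between the fingers, so I'm descending over it.

```bash
python3 -m handwheel '[{"hand":0.15,"dx":0,"dy":0,"dz":-2,"wx":0,"wy":0,"wz":0},{"hand":0.15,"dx":0,"dy":0,"dz":-2,"wx":0,"wy":0,"wz":0},{"hand":0.15,"dx":0,"dy":0,"dz":-2,"wx":0,"wy":0,"wz":0},{"hand":0.15,"dx":0,"dy":0,"dz":-1.7,"wx":0,"wy":0,"wz":0},{"hand":0.15,"dx":0,"dy":0,"dz":-1.7,"wx":0,"wy":0,"wz":0},{"hand":0.15,"dx":0,"dy":0,"dz":0,"wx":0,"wy":0,"wz":0}]'
python3 - <<'E'
import numpy as np
pin=np.array([.4527,.1915]); R=.2
p=np.array([.611,.0710]); th0=np.arctan2(*(p-pin)[::-1]); print(np.degrees(th0),np.linalg.norm(p-pin))
# 20 steps of 0.09 rad
prev=p
for k in range(1,21):
    q=pin+.2*np.array([np.cos(th0+.09*k),np.sin(th0+.09*k)]); print(k,(100*(q-prev)).round(2),q.round(3)); prev=q
E
```

```text
time_s: 3.05
position: [0.6088, 0.0681, 0.2063]
tcp_rot: [[0.794, -0.607, -0.006], [-0.607, -0.794, 0.0], [-0.005, 0.004, -1.0]]
force: [-1.0, -0.3, 0.7]
opening: 0.577
-37.27885826323623 0.1989450677951077
1 [1.11 1.42] [0.622 0.085]
2 [0.89 1.57] [0.631 0.101]
3 [0.74 1.64] [0.638 0.117]
4 [0.59 1.7 ] [0.644 0.134]
5 [0.44 1.75] [0.649 0.152]
6 [0.28 1.78] [0.651 0.169]
7 [0.12 1.8 ] [0.653 0.187]
8 [-0.04  1.8 ] [0.652 0.205]
9 [-0.21  1.79] [0.65  0.223]
10 [-0.37  1.76] [0.647 0.241]
11 [-0.52  1.72] [0.641 0.258]
12 [-0.67  1.67] [0.635 0.275]
13 [-0.82  1.6 ] [0.626 0.291]
14 [-0.96  1.52] [0.617 0.306]
15 [-1.1   1.43] [0.606 0.32 ]
16 [-1.22  1.32] [0.594 0.333]
17 [-1.33  1.21] [0.58  0.346]
18 [-1.44  1.08] [0.566 0.356]
19 [-1.53  0.95] [0.551 0.366]
20 [-1.61  0.81] [0.535 0.374]
```

```bash
python3 -m handwheel '[{"hand":0.15,"dx":1.1,"dy":1.4,"dz":0,"wx":0,"wy":0,"wz":0.09},{"hand":0.15,"dx":0.9,"dy":1.57,"dz":0,"wx":0,"wy":0,"wz":0.09},{"hand":0.15,"dx":0.74,"dy":1.64,"dz":0,"wx":0,"wy":0,"wz":0.09},{"hand":0.15,"dx":0.6,"dy":1.7,"dz":0,"wx":0,"wy":0,"wz":0.09}]'
python3 -m handwheel '[{"hand":0.15,"dx":0.44,"dy":1.75,"dz":0,"wx":0,"wy":0,"wz":0.09},{"hand":0.15,"dx":0.28,"dy":1.78,"dz":0,"wx":0,"wy":0,"wz":0.09},{"hand":0.15,"dx":0.12,"dy":1.8,"dz":0,"wx":0,"wy":0,"wz":0.09},{"hand":0.15,"dx":-0.04,"dy":1.8,"dz":0,"wx":0,"wy":0,"wz":0.09},{"hand":0.15,"dx":-0.21,"dy":1.79,"dz":0,"wx":0,"wy":0,"wz":0.09},{"hand":0.15,"dx":-0.37,"dy":1.76,"dz":0,"wx":0,"wy":0,"wz":0.09}]'
```

```text
time_s: 3.45
position: [0.6441, 0.1306, 0.209]
tcp_rot: [[0.959, -0.284, -0.002], [-0.284, -0.959, -0.003], [-0.001, 0.003, -1.0]]
force: [-2.3, -3.0, -3.3]
opening: 0.576
time_s: 4.05
position: [0.6475, 0.2373, 0.2091]
tcp_rot: [[0.969, 0.249, 0.001], [0.249, -0.969, -0.003], [-0.0, 0.003, -1.0]]
force: [0.6, -3.5, -2.8]
opening: 0.576
```

```bash
python3 -m handwheel '[{"hand":0.15,"dx":-0.52,"dy":1.72,"dz":0,"wx":0,"wy":0,"wz":0.09},{"hand":0.15,"dx":-0.67,"dy":1.67,"dz":0,"wx":0,"wy":0,"wz":0.09},{"hand":0.15,"dx":-0.82,"dy":1.6,"dz":0,"wx":0,"wy":0,"wz":0.09},{"hand":0.15,"dx":-0.96,"dy":1.52,"dz":0,"wx":0,"wy":0,"wz":0.09},{"hand":0.15,"dx":-1.1,"dy":1.43,"dz":0,"wx":0,"wy":0,"wz":0.09},{"hand":0.15,"dx":-1.22,"dy":1.32,"dz":0,"wx":0,"wy":0,"wz":0.09},{"hand":0.15,"dx":-1.33,"dy":1.21,"dz":0,"wx":0,"wy":0,"wz":0.09},{"hand":0.15,"dx":-1.44,"dy":1.08,"dz":0,"wx":0,"wy":0,"wz":0.09},{"hand":0.15,"dx":-1.5,"dy":0.95,"dz":0,"wx":0,"wy":0,"wz":0.09},{"hand":0.15,"dx":0,"dy":0,"dz":0,"wx":0,"wy":0,"wz":0}]'
python3 - <<'E'
from h import *
cap('top','t2.png')
E
```

```text
time_s: 5.05
position: [0.5503, 0.3648, 0.2098]
tcp_rot: [[0.489, 0.873, -0.0], [0.873, -0.489, 0.001], [0.0, -0.0, -1.0]]
force: [-0.3, 0.8, 0.9]
opening: 0.573
```

View pics/t2.png

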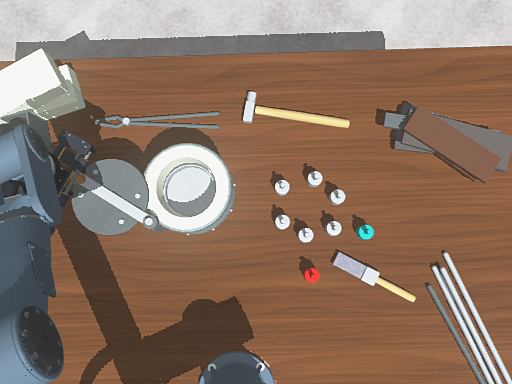

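The cover is clear of the chamber and the chamber is visible at (190,187). I'll lift off, then measure the chamber and billets again.

```bash
python3 -m handwheel '[{"hand":0.15,"dx":0,"dy":0,"dz":2,"wx":0,"wy":0,"wz":0},{"hand":0.15,"dx":0,"dy":0,"dz":3,"wx":0,"wy":0,"wz":0},{"hand":0.15,"dx":0,"dy":0,"dz":4,"wx":0,"wy":0,"wz":0},{"hand":0.15,"dx":0,"dy":0,"dz":3,"wx":0,"wy":0,"wz":0}]'
cat >> h.py <<'E'
from scipy import ndimage, optimize
def circ(q,r0=None,x0=(.54,.108)):
    if r0: f=lambda a: np.hypot(q[:,0]-a[0],q[:,1]-a[1])-r0
    else: f=lambda a: np.hypot(q[:,0]-a[0],q[:,1]-a[1])-a[2]
    r=optimize.least_squares(f,list(x0)+([] if r0 else [.1]),loss='soft_l1',f_scale=.002); return r.x.round(4), np.abs(r.fun).mean().round(5)
def billets(W,d,box=(.3,.75,-.45,-.02)):
    X,Y,Z=np.moveaxis(W,-1,0)
    lab,k=ndimage.label((d>0)&(X>box[0])&(X<box[1])&(Y>box[2])&(Y<box[3])&(Z>.036)&(Z<.095))
    for i in range(1,k+1):
        s=lab==i
        if 60<s.sum()<3000:
            t=s&(Z>.07); sh=s&(Z<.05)
            h=cv2.convexHull(W[sh][:,:2].astype(np.float32))[:,0]
            print(s.sum(),'tip',W[t].mean(0).round(4),'hullfit',circ(h,None,h.mean(0)))
E
python3 - <<'E'
from h import *
p,d,c=cap('top','t3.png'); W=world(d,c); X,Y,Z=np.moveaxis(W,-1,0)
billets(W,d)
near=(d>0)&(abs(X-.54)<.2)&(abs(Y-.108)<.16)
ring=near&(Z>.155)&(Z<.167)&(np.hypot(X-.538,Y-.108)<.13)
m=ring.astype(np.uint8)
cs,hr=cv2.findContours(m,cv2.RETR_CCOMP,cv2.CHAIN_APPROX_NONE)
for k,ct in enumerate(cs):
    if len(ct)>60:
        q=W[ct[:,0,1],ct[:,0,0]][:,:2]; print(hr[0][k],len(ct),circ(q),circ(q,.112),circ(q,.076))
fl=near&(Z>.065)&(Z<.085)&(np.hypot(X-.538,Y-.108)<.07); print('floor',fl.sum(),W[fl].mean(0))
m=(d>0)&(Z>.198)&(Z<.215)&(X<.5)&(X>.4)&(Y>.15)&(Y<.25); print('pin',W[m].mean(0))
m=(d>0)&(Z>.222)&(Z<.245)&(X<.7)&(X>.45)&(Y>.3)&(Y<.45); print('handle',m.sum(),np.median(W[m],0))
E
```

```text
time_s: 5.5
position: [0.5528, 0.3636, 0.3317]
tcp_rot: [[0.492, 0.87, 0.003], [0.87, -0.492, 0.001], [0.002, 0.002, -1.0]]
force: [0.8, -0.2, -0.3]
opening: 0.576
143 tip [nan nan nan] hullfit (array([ 0.726 , -0.4385,  0.0208]), np.float64(0.00225))
165 tip [ 0.5688 -0.2272  0.0821] hullfit (array([ 0.5693, -0.2272,  0.0191]), np.float64(0.00048))
165 tip [ 0.5472 -0.136   0.0826] hullfit (array([ 0.548 , -0.1364,  0.0192]), np.float64(0.00037))
171 tip [ 0.5167 -0.2869  0.0825] hullfit (array([ 0.5171, -0.2874,  0.0195]), np.float64(0.00024))
165 tip [ 0.4521 -0.1345  0.0839] hullfit (array([ 0.4526, -0.1343,  0.0191]), np.float64(0.00035))
166 tip [ 0.4312 -0.2719  0.0827] hullfit (array([ 0.4314, -0.2728,  0.0191]), np.float64(0.00033))
175 tip [ 0.4193 -0.3586  0.0829] hullfit (array([ 0.4186, -0.3596,  0.0196]), np.float64(0.00066))
168 tip [ 0.4148 -0.1957  0.083 ] hullfit (array([ 0.4148, -0.1962,  0.019 ]), np.float64(0.00047))
127 tip [ 0.3074 -0.208   0.0844] hullfit (array([ 0.3092, -0.2082,  0.0177]), np.float64(0.00135))
[-1  0  2 -1] 266 (array([0.5389, 0.1063, 0.1113]), np.float64(0.0027)) (array([0.5388, 0.1067]), np.float64(0.00272)) (array([0.5349, 0.1088]), np.float64(0.03413))
[55 53 -1  1] 173 (array([0.5382, 0.1076, 0.0764]), np.float64(0.00056)) (array([0.5609, 0.0764]), np.float64(0.0309)) (array([0.5383, 0.1076]), np.float64(0.00064))
floor 1818 [0.54012893 0.11045089 0.0745279 ]
pin [0.452488   0.19138582 0.20106332]
handle 94 [0.55962273 0.35649984 0.23544563]h.py:25: RuntimeWarning: Mean of empty slice.
  print(s.sum(),'tip',W[t].mean(0).round(4),'hullfit',circ(h,None,h.mean(0)))
  ret = um.true_divide(
```

```bash
python3 -m handwheel '[{"hand":0.15,"dx":-0.15,"dy":-2.5,"dz":0.5,"wx":0,"wy":0,"wz":0.13},{"hand":0.15,"dx":-0.15,"dy":-2.5,"dz":0.5,"wx":0,"wy":0,"wz":0.13},{"hand":0.15,"dx":-0.15,"dy":-2.5,"dz":0.5,"wx":0,"wy":0,"wz":0.13},{"hand":0.15,"dx":-0.15,"dy":-2.5,"dz":0.5,"wx":0,"wy":0,"wz":0.13},{"hand":0.15,"dx":-0.15,"dy":-2.5,"dz":0.5,"wx":0,"wy":0,"wz":0.13},{"hand":0.15,"dx":-0.15,"dy":-2.5,"dz":0.5,"wx":0,"wy":0,"wz":0.13},{"hand":0.15,"dx":-0.15,"dy":-2.5,"dz":0.5,"wx":0,"wy":0,"wz":0.13},{"hand":0.15,"dx":-0.15,"dy":-2.5,"dz":0.5,"wx":0,"wy":0,"wz":0.13},{"hand":0.15,"dx":-0.15,"dy":-2.5,"dz":0.5,"wx":0,"wy":0,"wz":0.13},{"hand":0.15,"dx":-0.15,"dy":-2.5,"dz":0.5,"wx":0,"wy":0,"wz":0.13}]'
python3 - <<'E'
from h import *
p,d,c=cap('wrist','w3.png'); R,_=cv2.Rodrigues(c['rvec']); print('cam',-R.T@c['tvec'], 'axis',R[2]); s=bot.read_state(); print(s['position'],s['joint_positions'])
E
```

```text
time_s: 6.55
position: [0.5364, 0.1124, 0.3793]
tcp_rot: [[-0.711, 0.703, 0.001], [0.703, 0.711, -0.0], [-0.001, 0.0, -1.0]]
force: [0.6, -0.2, -0.3]
opening: 0.574
cam [0.48492172 0.16390285 0.54011356] axis [ 0.19049074 -0.18646868 -0.96381674]
[0.53682223 0.10884653 0.38019131] [ -0.08735536  15.64753387  80.40400216  -0.25188765  83.84113241
 -45.48199089]
```

View pics/w3.png

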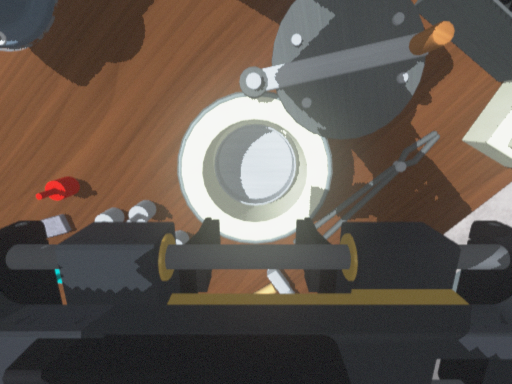

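The wrist view shows the open chamber at (256,167), with the cover parked at upper right, clear of it. I'll fit its centre with this camera as well.

```bash
cat >> h.py <<'E'
def chamber(W,d):
    X,Y,Z=np.moveaxis(W,-1,0)
    m=((d>0)&(Z>.155)&(Z<.168)&(np.hypot(X-.538,Y-.108)<.13)).astype(np.uint8)
    cs,hr=cv2.findContours(m,cv2.RETR_CCOMP,cv2.CHAIN_APPROX_NONE)
    for k,ct in enumerate(cs):
        if len(ct)>60 and hr[0][k][3]>=0:
            q=W[ct[:,0,1],ct[:,0,0]]; q=q[(abs(q[:,2]-.162)<.006)][:,:2]; print('chamber',len(q),circ(q),circ(q,.076))
    # pan inner wall/rim
    m=(d>0)&(Z>.098)&(Z<.110)&(np.hypot(X-.538,Y-.108)<.074)
    if m.sum()>30: q=W[m][:,:2]; print('panrim',m.sum(),circ(q))
    m=((d>0)&(Z>.068)&(Z<.080)&(np.hypot(X-.538,Y-.108)<.074)); q=W[m]
    if len(q)>30: print('floor',q.mean(0).round(4),q.min(0).round(4),q.max(0).round(4))
E
python3 - <<'E'
from h import *
p,d,c=cap('wrist'); W=world(d,c); chamber(W,d); 
p,d,c=cap('scene'); W=world(d,c); chamber(W,d)
s=bot.read_state(); print(s['position'])
E
```

```text
chamber 254 (array([0.5361, 0.1079, 0.0759]), np.float64(0.00026)) (array([0.5361, 0.1078]), np.float64(0.00029))
panrim 573 (array([0.5365, 0.108 , 0.0662]), np.float64(0.0015))
floor [0.5352 0.1106 0.0725] [0.4641 0.0429 0.068 ] [0.6118 0.1812 0.0799]
chamber 125 (array([0.5392, 0.1054, 0.0766]), np.float64(0.00116)) (array([0.5393, 0.1053]), np.float64(0.00127))
panrim 154 (array([0.5389, 0.107 , 0.0671]), np.float64(0.00328))
floor [0.4932 0.1349 0.0747] [0.4674 0.0953 0.0701] [0.5207 0.1724 0.08  ]
[0.53682043 0.11257919 0.37940423]
```

```bash
for i in 1 2 3; do python3 -m handwheel '[{"hand":0.15,"dx":0,"dy":0,"dz":0,"wx":0,"wy":0,"wz":0}]' | sed -n 2p; python3 -c "
from h import *
p,d,c=cap('wrist'); chamber(world(d,c),d); R,_=cv2.Rodrigues(c['rvec']); print(-R.T@c['tvec'])"; done
```

```text
position: [0.5365, 0.1143, 0.3787]
chamber 257 (array([0.5361, 0.1079, 0.0759]), np.float64(0.00029)) (array([0.5361, 0.1079]), np.float64(0.00031))
panrim 567 (array([0.5365, 0.1081, 0.0662]), np.float64(0.00149))
floor [0.5353 0.1106 0.0725] [0.4642 0.0427 0.068 ] [0.6119 0.1819 0.0799]
[0.48529929 0.16591378 0.53963145]
position: [0.5362, 0.1153, 0.3783]
chamber 253 (array([0.5361, 0.1079, 0.0759]), np.float64(0.00025)) (array([0.5361, 0.1079]), np.float64(0.00027))
panrim 557 (array([0.5365, 0.108 , 0.0661]), np.float64(0.00139))
floor [0.5353 0.1107 0.0725] [0.4649 0.043  0.068 ] [0.6117 0.1817 0.08  ]
[0.48503022 0.16675436 0.53924746]
position: [0.5362, 0.1153, 0.3783]
chamber 255 (array([0.5361, 0.1079, 0.0759]), np.float64(0.00027)) (array([0.5361, 0.1079]), np.float64(0.00029))
panrim 550 (array([0.5364, 0.108 , 0.066 ]), np.float64(0.00128))
floor [0.5351 0.1108 0.0725] [0.465  0.0426 0.068 ] [0.6119 0.1817 0.08  ]
[0.48497467 0.16679304 0.53922664]
```

```bash
python3 -m handwheel '[{"hand":0.15,"dx":0.15,"dy":-3.15,"dz":0,"wx":0,"wy":0,"wz":0},{"hand":0.15,"dx":0.15,"dy":-3.15,"dz":-0.5,"wx":0,"wy":0,"wz":0},{"hand":0.15,"dx":0.15,"dy":-3.15,"dz":-1.5,"wx":0,"wy":0,"wz":0},{"hand":0.15,"dx":0.15,"dy":-3.15,"dz":-3,"wx":0,"wy":0,"wz":0},{"hand":0.15,"dx":0.15,"dy":-3.15,"dz":-3.5,"wx":0,"wy":0,"wz":0},{"hand":0.15,"dx":0.15,"dy":-3.15,"dz":-3.5,"wx":0,"wy":0,"wz":0},{"hand":0.15,"dx":0.15,"dy":-3.15,"dz":-3.5,"wx":0,"wy":0,"wz":0},{"hand":0.15,"dx":0.15,"dy":-3.15,"dz":-3.5,"wx":0,"wy":0,"wz":0},{"hand":0.15,"dx":0,"dy":0,"dz":0,"wx":0,"wy":0,"wz":0},{"hand":0.15,"dx":0,"dy":0,"dz":0,"wx":0,"wy":0,"wz":0}]'
python3 - <<'E'
from h import *
p,d,c=cap('wrist','w4.png'); W=world(d,c); billets(W,d)
p,d,c=cap('top','t4.png')
print(bot.read_state()['position'])
E
```

```text
time_s: 8.15
position: [0.5481, -0.1373, 0.1877]
tcp_rot: [[-0.709, 0.706, -0.002], [0.706, 0.709, 0.002], [0.002, -0.0, -1.0]]
force: [0.1, 0.7, 0.5]
opening: 0.574
1313 tip [ 0.3068 -0.208   0.079 ] hullfit (array([ 0.3061, -0.2089,  0.0192]), np.float64(0.00057))
1039 tip [ 0.4509 -0.1342  0.081 ] hullfit (array([ 0.4503, -0.1349,  0.0196]), np.float64(0.00012))
1108 tip [ 0.4136 -0.1956  0.0799] hullfit (array([ 0.4128, -0.1967,  0.0196]), np.float64(0.00014))
873 tip [ 0.545  -0.136   0.0809] hullfit (array([ 0.5458, -0.1368,  0.0195]), np.float64(0.00014))
1043 tip [ 0.43   -0.2717  0.0792] hullfit (array([ 0.4295, -0.2733,  0.0197]), np.float64(0.00022))
611 tip [nan nan nan] hullfit (array([ 0.4161, -0.3572,  0.0178]), np.float64(0.00096))
180 tip [nan nan nan] hullfit (array([ 0.5685, -0.2149,  0.0093]), np.float64(0.00161))
[ 0.54912959 -0.13664621  0.18964556]h.py:25: RuntimeWarning: Mean of empty slice.
  print(s.sum(),'tip',W[t].mean(0).round(4),'hullfit',circ(h,None,h.mean(0)))
  ret = um.true_divide(
```

View pics/w4.png

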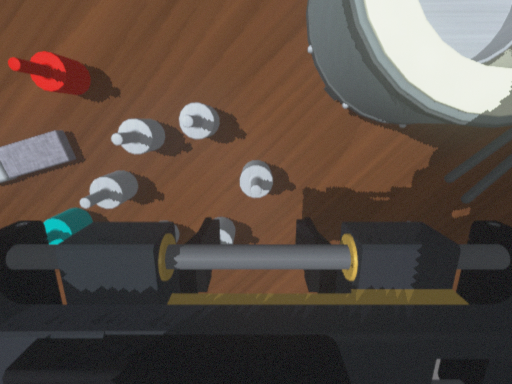

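Billet B is between the jaws at (256,180), fitted at (0.546,-0.137). I'll descend onto its tong-hold.

```bash
python3 -m handwheel '[{"hand":0.15,"dx":-0.1,"dy":0,"dz":-2.5,"wx":0,"wy":0,"wz":0},{"hand":0.15,"dx":-0.1,"dy":0,"dz":-2.5,"wx":0,"wy":0,"wz":0},{"hand":0.15,"dx":0,"dy":0,"dz":-2.5,"wx":0,"wy":0,"wz":0},{"hand":0.15,"dx":0,"dy":0,"dz":-2.5,"wx":0,"wy":0,"wz":0},{"hand":0.15,"dx":0,"dy":0,"dz":-1.5,"wx":0,"wy":0,"wz":0},{"hand":0.15,"dx":0,"dy":0,"dz":-1.5,"wx":0,"wy":0,"wz":0},{"hand":0.15,"dx":0,"dy":0,"dz":-0.5,"wx":0,"wy":0,"wz":0},{"hand":0.15,"dx":0,"dy":0,"dz":0,"wx":0,"wy":0,"wz":0},{"hand":0.15,"dx":0,"dy":0,"dz":0,"wx":0,"wy":0,"wz":0}]'
```

```text
time_s: 9.15
position: [0.5474, -0.1371, 0.0549]
tcp_rot: [[-0.71, 0.704, 0.002], [0.704, 0.71, -0.001], [-0.002, 0.001, -1.0]]
force: [-0.5, -0.8, -0.7]
opening: 0.575
```

```bash
python3 -m handwheel '[{"hand":0.15,"dx":0,"dy":0,"dz":-0.5,"wx":0,"wy":0,"wz":0},{"hand":-1,"dx":0,"dy":0,"dz":0,"wx":0,"wy":0,"wz":0},{"hand":-1,"dx":0,"dy":0,"dz":0,"wx":0,"wy":0,"wz":0},{"hand":-1,"dx":0,"dy":0,"dz":0,"wx":0,"wy":0,"wz":0},{"hand":-1,"dx":0,"dy":0,"dz":0,"wx":0,"wy":0,"wz":0},{"hand":-1,"dx":0,"dy":0,"dz":0,"wx":0,"wy":0,"wz":0},{"hand":-1,"dx":0,"dy":0,"dz":0,"wx":0,"wy":0,"wz":0},{"hand":-1,"dx":0,"dy":0,"dz":0,"wx":0,"wy":0,"wz":0},{"hand":-1,"dx":0,"dy":0,"dz":0,"wx":0,"wy":0,"wz":0}]'
```

```text
time_s: 10.05
position: [0.5462, -0.1375, 0.0485]
tcp_rot: [[-0.71, 0.705, -0.0], [0.705, 0.71, -0.0], [0.0, -0.0, -1.0]]
force: [-0.7, -0.4, -0.7]
opening: 0.125
```

```bash
python3 -m handwheel '[{"hand":-1,"dx":0,"dy":0,"dz":1,"wx":0,"wy":0,"wz":0},{"hand":-1,"dx":0,"dy":0,"dz":3,"wx":0,"wy":0,"wz":0},{"hand":-1,"dx":0,"dy":0,"dz":4,"wx":0,"wy":0,"wz":0},{"hand":-1,"dx":0,"dy":0,"dz":4,"wx":0,"wy":0,"wz":0},{"hand":-1,"dx":0,"dy":0,"dz":4,"wx":0,"wy":0,"wz":0},{"hand":-1,"dx":0,"dy":0,"dz":4,"wx":0,"wy":0,"wz":0},{"hand":-1,"dx":0,"dy":0,"dz":3,"wx":0,"wy":0,"wz":0},{"hand":-1,"dx":0,"dy":0,"dz":0,"wx":0,"wy":0,"wz":0}]'
python3 -m handwheel '[{"hand":-1,"dx":-0.1,"dy":2.5,"dz":0,"wx":0,"wy":0,"wz":0},{"hand":-1,"dx":-0.1,"dy":3,"dz":0,"wx":0,"wy":0,"wz":0},{"hand":-1,"dx":-0.1,"dy":3.5,"dz":0,"wx":0,"wy":0,"wz":0},{"hand":-1,"dx":-0.1,"dy":3.5,"dz":0,"wx":0,"wy":0,"wz":0},{"hand":-1,"dx":-0.1,"dy":3.5,"dz":0,"wx":0,"wy":0,"wz":0},{"hand":-1,"dx":-0.1,"dy":3.5,"dz":0,"wx":0,"wy":0,"wz":0},{"hand":-1,"dx":-0.1,"dy":3,"dz":0,"wx":0,"wy":0,"wz":0},{"hand":-1,"dx":-0.1,"dy":2,"dz":0,"wx":0,"wy":0,"wz":0},{"hand":-1,"dx":0,"dy":0,"dz":0,"wx":0,"wy":0,"wz":0},{"hand":-1,"dx":0,"dy":0,"dz":0,"wx":0,"wy":0,"wz":0}]'
python3 -c "
from h import *
cap('wrist','w5.png');cap('scene','s5.png');print(bot.read_state()['position'])"
```

```text
time_s: 10.85
position: [0.5486, -0.1381, 0.2834]
tcp_rot: [[-0.71, 0.704, 0.01], [0.704, 0.71, -0.004], [-0.01, 0.004, -1.0]]
force: [1.7, -0.1, -5.7]
opening: 0.129
time_s: 11.85
position: [0.5369, 0.1078, 0.2766]
tcp_rot: [[-0.711, 0.704, -0.004], [0.704, 0.711, -0.001], [0.002, -0.003, -1.0]]
force: [0.4, -1.0, -4.4]
opening: 0.129
[0.5376802  0.10690994 0.2773835 ]
```

View pics/s5.png

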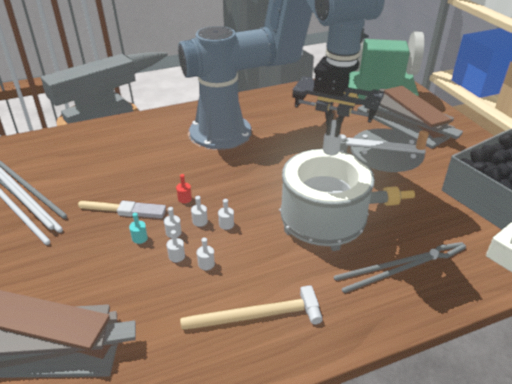

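View pics/w5.png

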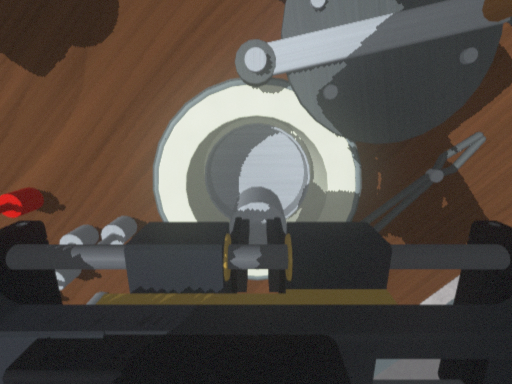

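The billet hangs upright at (258,205), over the chamber. Lowering it to the centre.

```bash
python3 -m handwheel '[{"hand":-1,"dx":-0.1,"dy":0,"dz":-2,"wx":0,"wy":0,"wz":0},{"hand":-1,"dx":0,"dy":0,"dz":-2.5,"wx":0,"wy":0,"wz":0},{"hand":-1,"dx":0,"dy":0,"dz":-2.5,"wx":0,"wy":0,"wz":0},{"hand":-1,"dx":0,"dy":0,"dz":-2.5,"wx":0,"wy":0,"wz":0},{"hand":-1,"dx":0,"dy":0,"dz":-2.5,"wx":0,"wy":0,"wz":0},{"hand":-1,"dx":0,"dy":0,"dz":-1.5,"wx":0,"wy":0,"wz":0},{"hand":-1,"dx":0,"dy":0,"dz":-0.5,"wx":0,"wy":0,"wz":0},{"hand":-1,"dx":0,"dy":0,"dz":0,"wx":0,"wy":0,"wz":0},{"hand":-1,"dx":0,"dy":0,"dz":0,"wx":0,"wy":0,"wz":0},{"hand":-1,"dx":0,"dy":0,"dz":0,"wx":0,"wy":0,"wz":0}]'
```

```text
time_s: 12.95
position: [0.5383, 0.1074, 0.1397]
tcp_rot: [[-0.709, 0.705, 0.003], [0.705, 0.709, -0.0], [-0.002, 0.002, -1.0]]
force: [-0.1, 0.5, -4.5]
opening: 0.129
```

```bash
python3 -m handwheel '[{"hand":-1,"dx":-0.1,"dy":0,"dz":-0.5,"wx":0,"wy":0,"wz":0},{"hand":-1,"dx":0,"dy":0,"dz":-0.5,"wx":0,"wy":0,"wz":0},{"hand":-1,"dx":0,"dy":0,"dz":-0.3,"wx":0,"wy":0,"wz":0},{"hand":-1,"dx":0,"dy":0,"dz":0,"wx":0,"wy":0,"wz":0},{"hand":-1,"dx":0,"dy":0,"dz":0,"wx":0,"wy":0,"wz":0}]'
```

```text
time_s: 13.45
position: [0.5363, 0.1077, 0.1254]
tcp_rot: [[-0.71, 0.704, -0.0], [0.704, 0.71, -0.0], [0.0, -0.0, -1.0]]
force: [0.8, -0.2, -5.6]
opening: 0.13
```

```bash
python3 -m handwheel '[{"hand":-1,"dx":0,"dy":0,"dz":-0.2,"wx":0,"wy":0,"wz":0},{"hand":-1,"dx":0,"dy":0,"dz":-0.1,"wx":0,"wy":0,"wz":0},{"hand":-1,"dx":0,"dy":0,"dz":0,"wx":0,"wy":0,"wz":0},{"hand":-1,"dx":0,"dy":0,"dz":0,"wx":0,"wy":0,"wz":0}]'
```

```text
time_s: 13.85
position: [0.5364, 0.1076, 0.1226]
tcp_rot: [[-0.71, 0.705, 0.0], [0.705, 0.71, -0.0], [-0.0, 0.0, -1.0]]
force: [0.1, 0.3, -4.8]
opening: 0.125
```

```bash
python3 -m handwheel '[{"hand":-1,"dx":0,"dy":0,"dz":-0.1,"wx":0,"wy":0,"wz":0},{"hand":-1,"dx":0,"dy":0,"dz":-0.1,"wx":0,"wy":0,"wz":0},{"hand":-1,"dx":0,"dy":0,"dz":0,"wx":0,"wy":0,"wz":0},{"hand":-1,"dx":0,"dy":0,"dz":0,"wx":0,"wy":0,"wz":0}]'
```

```text
time_s: 14.25
position: [0.5365, 0.1076, 0.1224]
tcp_rot: [[-0.71, 0.704, 0.001], [0.704, 0.71, -0.0], [-0.001, 0.001, -1.0]]
force: [-1.9, -1.3, 7.2]
opening: 0.128
```

The foot is on the floor: the force flipped to +7 N at TCP z 0.122. I'll release with a small opening, lift and look.

```bash
python3 -m handwheel '[{"hand":-0.35,"dx":0,"dy":0,"dz":0.1,"wx":0,"wy":0,"wz":0},{"hand":-0.35,"dx":0,"dy":0,"dz":0,"wx":0,"wy":0,"wz":0},{"hand":-0.35,"dx":0,"dy":0,"dz":0,"wx":0,"wy":0,"wz":0},{"hand":-0.35,"dx":0,"dy":0,"dz":0,"wx":0,"wy":0,"wz":0},{"hand":-0.35,"dx":0,"dy":0,"dz":1,"wx":0,"wy":0,"wz":0},{"hand":-0.35,"dx":0,"dy":0,"dz":2,"wx":0,"wy":0,"wz":0},{"hand":-0.35,"dx":0,"dy":0,"dz":4,"wx":0,"wy":0,"wz":0},{"hand":-0.35,"dx":0,"dy":0,"dz":4,"wx":0,"wy":0,"wz":0},{"hand":-0.35,"dx":0,"dy":0,"dz":4.5,"wx":0,"wy":0,"wz":0},{"hand":-0.35,"dx":0,"dy":0,"dz":4.5,"wx":0,"wy":0,"wz":0}]'
python3 -m handwheel '[{"hand":0.0,"dx":0,"dy":0,"dz":4,"wx":0,"wy":0,"wz":0},{"hand":0,"dx":0,"dy":0,"dz":0,"wx":0,"wy":0,"wz":0},{"hand":0,"dx":0,"dy":0,"dz":0,"wx":0,"wy":0,"wz":0}]'
cat >> h.py <<'E'
def inpan(W,d):
    X,Y,Z=np.moveaxis(W,-1,0)
    m=(d>0)&(np.hypot(X-.537,Y-.108)<.072)
    lab,k=ndimage.label(m&(Z>.108)&(Z<.124))
    for i in range(1,k+1):
        s=lab==i
        if s.sum()>60:
            h=cv2.convexHull(W[s][:,:2].astype(np.float32))[:,0]; print('body',s.sum(),circ(h,None,h.mean(0)),np.median(Z[s]).round(4))
    lab,k=ndimage.label(m&(Z>.148)&(Z<.165)&(np.hypot(X-.537,Y-.108)<.06))
    for i in range(1,k+1):
        s=lab==i
        if s.sum()>15: print('tip',s.sum(),W[s].mean(0).round(4),Z[s].max().round(4))
E
python3 - <<'E'
from h import *
p,d,c=cap('wrist','w6.png'); W=world(d,c); chamber(W,d); inpan(W,d); billets(W,d)
print(bot.read_state()['position'])
E
```

```text
time_s: 15.25
position: [0.5359, 0.1077, 0.3239]
tcp_rot: [[-0.71, 0.705, 0.0], [0.705, 0.71, 0.0], [-0.0, 0.0, -1.0]]
force: [0.8, 0.4, -0.8]
opening: 0.323
time_s: 15.55
position: [0.5365, 0.1077, 0.363]
tcp_rot: [[-0.71, 0.705, 0.003], [0.705, 0.71, -0.0], [-0.002, 0.002, -1.0]]
force: [-0.5, 0.0, -0.6]
opening: 0.475
chamber 262 (array([0.5361, 0.1078, 0.0758]), np.float64(0.00025)) (array([0.5361, 0.1078]), np.float64(0.00028))
panrim 618 (array([0.5365, 0.1078, 0.066 ]), np.float64(0.00249))
floor [0.5344 0.1116 0.0725] [0.4646 0.0428 0.068 ] [0.6119 0.1817 0.08  ]
body 427 (array([0.5363, 0.1088, 0.0195]), np.float64(0.0002)) 0.1167
tip 63 [0.5359 0.1091 0.1559] 0.1587
363 tip [ 0.306  -0.2066  0.0786] hullfit (array([ 0.3068, -0.2081,  0.0187]), np.float64(0.0013))
267 tip [ 0.4476 -0.1298  0.0733] hullfit (array([-177.4502,  160.1634,  239.4584]), np.float64(0.00862))
205 tip [ 0.4105 -0.194   0.0791] hullfit (array([-176.8883,   36.1026,  180.9668]), np.float64(0.0061))
132 tip [nan nan nan] hullfit (array([ 0.4175, -0.3577,  0.0187]), np.float64(0.00042))
[0.53559713 0.10766659 0.36129995]h.py:25: RuntimeWarning: Mean of empty slice.
  print(s.sum(),'tip',W[t].mean(0).round(4),'hullfit',circ(h,None,h.mean(0)))
  ret = um.true_divide(
```

View pics/w6.png

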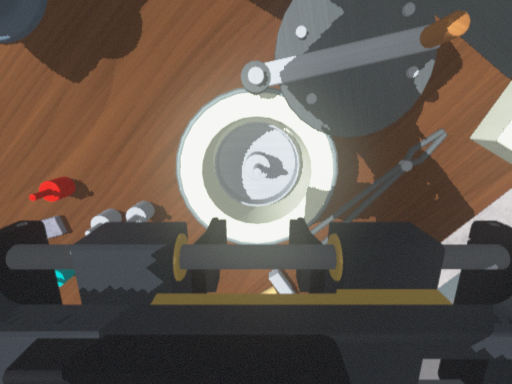

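The first billet stands about 1 mm from the pan's centre, seen at (262,168). Next is billet D. I'm also turning the jaws to 20°, so the gripper body clears both pin and cover at every ring slot.

```bash
python3 -m handwheel '[{"hand":0.1,"dx":-0.85,"dy":-2.44,"dz":0,"wx":0,"wy":0,"wz":-0.0436},{"hand":0.1,"dx":-0.85,"dy":-2.44,"dz":-1,"wx":0,"wy":0,"wz":-0.0436},{"hand":0.1,"dx":-0.85,"dy":-2.44,"dz":-1.5,"wx":0,"wy":0,"wz":-0.0436},{"hand":0.1,"dx":-0.85,"dy":-2.44,"dz":-2,"wx":0,"wy":0,"wz":-0.0436},{"hand":0.1,"dx":-0.85,"dy":-2.44,"dz":-2,"wx":0,"wy":0,"wz":-0.0436},{"hand":0.1,"dx":-0.85,"dy":-2.44,"dz":-2,"wx":0,"wy":0,"wz":-0.0436},{"hand":0.1,"dx":-0.85,"dy":-2.44,"dz":-2,"wx":0,"wy":0,"wz":-0.0436},{"hand":0.1,"dx":-0.85,"dy":-2.44,"dz":-2,"wx":0,"wy":0,"wz":-0.0436},{"hand":0.1,"dx":-0.85,"dy":-2.44,"dz":-2,"wx":0,"wy":0,"wz":-0.0436},{"hand":0.1,"dx":-0.85,"dy":-2.44,"dz":-2,"wx":0,"wy":0,"wz":-0.0436}]'
python3 -m handwheel '[{"hand":0.1,"dx":0,"dy":0,"dz":0,"wx":0,"wy":0,"wz":0},{"hand":0.1,"dx":0,"dy":0,"dz":0,"wx":0,"wy":0,"wz":0}]'
python3 -W ignore - <<'E'
from h import *
p,d,c=cap('wrist','w7.png'); W=world(d,c); billets(W,d)
print('top'); p,d,c=cap('top'); W=world(d,c); billets(W,d)
print(bot.read_state()['position'])
E
```

```text
time_s: 16.6
position: [0.4493, -0.1363, 0.1942]
tcp_rot: [[-0.344, 0.939, -0.004], [0.939, 0.344, 0.002], [0.003, -0.003, -1.0]]
force: [0.9, -0.3, -0.2]
opening: 0.55
time_s: 16.8
position: [0.4501, -0.1358, 0.1952]
tcp_rot: [[-0.345, 0.939, -0.004], [0.939, 0.345, 0.003], [0.004, -0.002, -1.0]]
force: [0.4, -0.0, -0.1]
opening: 0.55
825 tip [ 0.4498 -0.1338  0.081 ] hullfit (array([ 0.4502, -0.1347,  0.0196]), np.float64(0.00014))
767 tip [ 0.3064 -0.2075  0.0794] hullfit (array([ 0.3063, -0.2088,  0.0189]), np.float64(0.00107))
568 tip [nan nan nan] hullfit (array([ 0.4126, -0.1964,  0.0196]), np.float64(0.00016))
101 tip [nan nan nan] hullfit (array([55.2234, -9.7002, 55.5838]), np.float64(0.0034))
176 tip [nan nan nan] hullfit (array([ 0.5148, -0.2871,  0.0193]), np.float64(0.00021))
top
141 tip [nan nan nan] hullfit (array([ 0.7255, -0.443 ,  0.0216]), np.float64(0.00162))
168 tip [ 0.5687 -0.2271  0.0829] hullfit (array([ 0.5694, -0.2271,  0.0195]), np.float64(0.00033))
172 tip [ 0.5163 -0.2866  0.0815] hullfit (array([ 0.5173, -0.2873,  0.0194]), np.float64(0.00027))
172 tip [ 0.4314 -0.2721  0.0823] hullfit (array([ 0.4314, -0.2726,  0.0194]), np.float64(0.00034))
172 tip [ 0.4193 -0.3585  0.0811] hullfit (array([ 0.4189, -0.3592,  0.0192]), np.float64(0.00055))
127 tip [ 0.3074 -0.2081  0.0839] hullfit (array([ 0.3082, -0.2083,  0.0186]), np.float64(0.00095))
[ 0.45138078 -0.13556591  0.19649157]
```

```bash
python3 -m handwheel '[{"hand":0.1,"dx":0,"dy":0,"dz":-2.5,"wx":0,"wy":0,"wz":0},{"hand":0.1,"dx":0,"dy":0,"dz":-2.5,"wx":0,"wy":0,"wz":0},{"hand":0.1,"dx":0,"dy":0,"dz":-2.5,"wx":0,"wy":0,"wz":0},{"hand":0.1,"dx":0,"dy":0,"dz":-2.5,"wx":0,"wy":0,"wz":0},{"hand":0.1,"dx":0,"dy":0,"dz":-2,"wx":0,"wy":0,"wz":0},{"hand":0.1,"dx":0,"dy":0,"dz":-1.5,"wx":0,"wy":0,"wz":0},{"hand":0.1,"dx":0,"dy":0,"dz":-0.5,"wx":0,"wy":0,"wz":0},{"hand":0.1,"dx":0,"dy":0,"dz":0,"wx":0,"wy":0,"wz":0},{"hand":0.1,"dx":0,"dy":0,"dz":0,"wx":0,"wy":0,"wz":0}]'
```

```text
time_s: 17.8
position: [0.4521, -0.1362, 0.0573]
tcp_rot: [[-0.347, 0.938, 0.001], [0.938, 0.347, -0.001], [-0.001, 0.001, -1.0]]
force: [0.1, 0.5, -0.9]
opening: 0.545
```

```bash
python3 -m handwheel '[{"hand":0.1,"dx":-0.1,"dy":0.05,"dz":-0.7,"wx":0,"wy":0,"wz":0},{"hand":-1,"dx":0,"dy":0,"dz":0,"wx":0,"wy":0,"wz":0},{"hand":-1,"dx":0,"dy":0,"dz":0,"wx":0,"wy":0,"wz":0},{"hand":-1,"dx":0,"dy":0,"dz":0,"wx":0,"wy":0,"wz":0},{"hand":-1,"dx":0,"dy":0,"dz":0,"wx":0,"wy":0,"wz":0},{"hand":-1,"dx":0,"dy":0,"dz":0,"wx":0,"wy":0,"wz":0},{"hand":-1,"dx":0,"dy":0,"dz":0,"wx":0,"wy":0,"wz":0},{"hand":-1,"dx":0,"dy":0,"dz":0,"wx":0,"wy":0,"wz":0},{"hand":-1,"dx":0,"dy":0,"dz":0,"wx":0,"wy":0,"wz":0}]'
python3 -m handwheel '[{"hand":-1,"dx":0,"dy":0,"dz":1,"wx":0,"wy":0,"wz":0},{"hand":-1,"dx":0,"dy":0,"dz":3,"wx":0,"wy":0,"wz":0},{"hand":-1,"dx":0,"dy":0,"dz":4,"wx":0,"wy":0,"wz":0},{"hand":-1,"dx":0,"dy":0,"dz":4,"wx":0,"wy":0,"wz":0},{"hand":-1,"dx":0,"dy":0,"dz":4,"wx":0,"wy":0,"wz":0},{"hand":-1,"dx":0,"dy":0,"dz":4,"wx":0,"wy":0,"wz":0},{"hand":-1,"dx":0,"dy":0,"dz":3,"wx":0,"wy":0,"wz":0},{"hand":-1,"dx":0,"dy":0,"dz":0,"wx":0,"wy":0,"wz":0}]'
```

```text
time_s: 18.7
position: [0.4501, -0.1359, 0.0496]
tcp_rot: [[-0.346, 0.938, -0.0], [0.938, 0.346, -0.0], [0.0, -0.0, -1.0]]
force: [-0.3, -1.4, 0.5]
opening: 0.128
time_s: 19.5
position: [0.4524, -0.1367, 0.2836]
tcp_rot: [[-0.346, 0.938, 0.009], [0.938, 0.346, -0.005], [-0.007, 0.007, -1.0]]
force: [0.9, -0.4, -4.8]
opening: 0.125
```

```bash
python3 -m handwheel '[{"hand":-1,"dx":0.5,"dy":2.5,"dz":0,"wx":0,"wy":0,"wz":0},{"hand":-1,"dx":0.6,"dy":3.5,"dz":0,"wx":0,"wy":0,"wz":0},{"hand":-1,"dx":0.6,"dy":4,"dz":0,"wx":0,"wy":0,"wz":0},{"hand":-1,"dx":0.7,"dy":4,"dz":0,"wx":0,"wy":0,"wz":0},{"hand":-1,"dx":0.7,"dy":4,"dz":0,"wx":0,"wy":0,"wz":0},{"hand":-1,"dx":0.7,"dy":3.5,"dz":0,"wx":0,"wy":0,"wz":0},{"hand":-1,"dx":0.6,"dy":3,"dz":0,"wx":0,"wy":0,"wz":0},{"hand":-1,"dx":0.5,"dy":2,"dz":0,"wx":0,"wy":0,"wz":0},{"hand":-1,"dx":0,"dy":0,"dz":0,"wx":0,"wy":0,"wz":0},{"hand":-1,"dx":0,"dy":0,"dz":0,"wx":0,"wy":0,"wz":0}]'
python3 -m handwheel '[{"hand":-1,"dx":0,"dy":0,"dz":0,"wx":0,"wy":0,"wz":0},{"hand":-1,"dx":0,"dy":0,"dz":0,"wx":0,"wy":0,"wz":0}]'
```

```text
time_s: 20.5
position: [0.4976, 0.1294, 0.2774]
tcp_rot: [[-0.347, 0.938, -0.005], [0.938, 0.347, -0.001], [0.001, -0.005, -1.0]]
force: [-0.5, -0.4, -4.1]
opening: 0.131
time_s: 20.7
position: [0.4988, 0.1283, 0.2789]
tcp_rot: [[-0.344, 0.939, -0.002], [0.939, 0.344, -0.0], [0.0, -0.002, -1.0]]
force: [-0.1, 0.9, -5.0]
opening: 0.128
```

Slot is at (0.4998, 0.1294). I'll lower to just above the rim, foot at about 0.11, and check before going in.

```bash
python3 -m handwheel '[{"hand":-1,"dx":0.1,"dy":0.1,"dz":-2,"wx":0,"wy":0,"wz":0},{"hand":-1,"dx":0,"dy":0,"dz":-2.5,"wx":0,"wy":0,"wz":0},{"hand":-1,"dx":0,"dy":0,"dz":-2.5,"wx":0,"wy":0,"wz":0},{"hand":-1,"dx":0,"dy":0,"dz":-2,"wx":0,"wy":0,"wz":0},{"hand":-1,"dx":0,"dy":0,"dz":-2,"wx":0,"wy":0,"wz":0},{"hand":-1,"dx":0,"dy":0,"dz":0,"wx":0,"wy":0,"wz":0},{"hand":-1,"dx":0,"dy":0,"dz":0,"wx":0,"wy":0,"wz":0},{"hand":-1,"dx":0,"dy":0,"dz":0,"wx":0,"wy":0,"wz":0},{"hand":-1,"dx":0,"dy":0,"dz":0,"wx":0,"wy":0,"wz":0}]'
python3 -W ignore -c "
from h import *
p,d,c=cap('wrist','w8.png'); W=world(d,c); chamber(W,d)
X,Y,Z=np.moveaxis(W,-1,0)
print(bot.read_state()['position'])"
```

```text
time_s: 21.6
position: [0.5013, 0.1301, 0.1708]
tcp_rot: [[-0.346, 0.938, 0.003], [0.938, 0.346, 0.0], [-0.001, 0.003, -1.0]]
force: [0.2, 0.7, -4.7]
opening: 0.127
panrim 663 (array([0.5362, 0.1079, 0.0656]), np.float64(0.00469))
floor [0.5373 0.1376 0.0726] [0.4642 0.0423 0.068 ] [0.6033 0.1749 0.08  ]
[0.50115355 0.13012643 0.17067791]
```

View pics/w8.png

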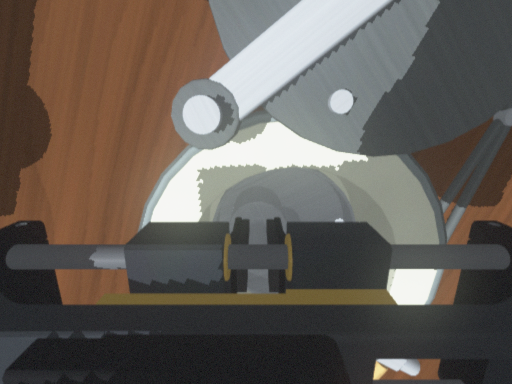

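```bash
python3 -m handwheel '[{"hand":-1,"dx":-0.13,"dy":-0.07,"dz":-0.5,"wx":0,"wy":0,"wz":0},{"hand":-1,"dx":0,"dy":0,"dz":-0.5,"wx":0,"wy":0,"wz":0},{"hand":-1,"dx":0,"dy":0,"dz":-0.5,"wx":0,"wy":0,"wz":0},{"hand":-1,"dx":0,"dy":0,"dz":0,"wx":0,"wy":0,"wz":0},{"hand":-1,"dx":0,"dy":0,"dz":0,"wx":0,"wy":0,"wz":0}]'
```

```text
time_s: 22.15
position: [0.4989, 0.1295, 0.1542]
tcp_rot: [[-0.346, 0.938, -0.001], [0.938, 0.346, -0.0], [0.0, -0.001, -1.0]]
force: [-0.1, 0.5, -4.5]
opening: 0.128
```

```bash
python3 -m handwheel '[{"hand":-1,"dx":0.1,"dy":0,"dz":-0.5,"wx":0,"wy":0,"wz":0},{"hand":-1,"dx":0,"dy":0,"dz":-0.5,"wx":0,"wy":0,"wz":0},{"hand":-1,"dx":0,"dy":0,"dz":-0.5,"wx":0,"wy":0,"wz":0},{"hand":-1,"dx":0,"dy":0,"dz":-0.5,"wx":0,"wy":0,"wz":0},{"hand":-1,"dx":0,"dy":0,"dz":0,"wx":0,"wy":0,"wz":0},{"hand":-1,"dx":0,"dy":0,"dz":0,"wx":0,"wy":0,"wz":0}]'
```

```text
time_s: 22.75
position: [0.4999, 0.1294, 0.1343]
tcp_rot: [[-0.346, 0.938, -0.001], [0.938, 0.346, -0.0], [0.0, -0.0, -1.0]]
force: [0.2, 0.8, -5.1]
opening: 0.128
```

```bash
python3 -m handwheel '[{"hand":-1,"dx":0,"dy":0,"dz":-0.5,"wx":0,"wy":0,"wz":0},{"hand":-1,"dx":0,"dy":0,"dz":-0.4,"wx":0,"wy":0,"wz":0},{"hand":-1,"dx":0,"dy":0,"dz":-0.1,"wx":0,"wy":0,"wz":0},{"hand":-1,"dx":0,"dy":0,"dz":-0.1,"wx":0,"wy":0,"wz":0},{"hand":-1,"dx":0,"dy":0,"dz":0,"wx":0,"wy":0,"wz":0},{"hand":-1,"dx":0,"dy":0,"dz":0,"wx":0,"wy":0,"wz":0}]'
```

```text
time_s: 23.35
position: [0.5002, 0.1295, 0.1236]
tcp_rot: [[-0.346, 0.938, 0.0], [0.938, 0.346, 0.0], [-0.0, 0.0, -1.0]]
force: [0.2, 0.7, -4.9]
opening: 0.125
```

```bash
python3 -m handwheel '[{"hand":-1,"dx":0,"dy":0,"dz":-0.15,"wx":0,"wy":0,"wz":0},{"hand":-1,"dx":0,"dy":0,"dz":0,"wx":0,"wy":0,"wz":0},{"hand":-1,"dx":0,"dy":0,"dz":0,"wx":0,"wy":0,"wz":0}]'
```

```text
time_s: 23.65
position: [0.5002, 0.1295, 0.1235]
tcp_rot: [[-0.346, 0.938, 0.001], [0.938, 0.346, -0.0], [-0.0, 0.001, -1.0]]
force: [-3.3, 1.5, 6.5]
opening: 0.125
```

```bash
python3 -m handwheel '[{"hand":-0.42,"dx":0,"dy":0,"dz":0.1,"wx":0,"wy":0,"wz":0},{"hand":-0.42,"dx":0,"dy":0,"dz":0,"wx":0,"wy":0,"wz":0},{"hand":-0.42,"dx":0,"dy":0,"dz":0,"wx":0,"wy":0,"wz":0},{"hand":-0.42,"dx":0,"dy":0,"dz":0,"wx":0,"wy":0,"wz":0},{"hand":-0.42,"dx":0,"dy":0,"dz":1,"wx":0,"wy":0,"wz":0},{"hand":-0.42,"dx":0,"dy":0,"dz":2,"wx":0,"wy":0,"wz":0},{"hand":-0.42,"dx":0,"dy":0,"dz":4,"wx":0,"wy":0,"wz":0},{"hand":-0.42,"dx":0,"dy":0,"dz":4,"wx":0,"wy":0,"wz":0},{"hand":-0.42,"dx":0,"dy":0,"dz":4,"wx":0,"wy":0,"wz":0},{"hand":-0.42,"dx":0,"dy":0,"dz":0,"wx":0,"wy":0,"wz":0}]'
python3 -W ignore - <<'E'
from h import *
p,d,c=cap('wrist','w9.png'); W=world(d,c); chamber(W,d); inpan(W,d)
p,d,c=cap('top','t9.png'); W=world(d,c); inpan(W,d);billets(W,d)
print(bot.read_state()['position'])
E
```

```text
time_s: 24.65
position: [0.5039, 0.1298, 0.2795]
tcp_rot: [[-0.346, 0.938, 0.014], [0.938, 0.346, 0.001], [-0.004, 0.013, -1.0]]
force: [1.5, -0.6, 0.2]
opening: 0.292
panrim 760 (array([0.5368, 0.1078, 0.0657]), np.float64(0.00517))
floor [0.541  0.11   0.0727] [0.4644 0.0426 0.068 ] [0.6105 0.1782 0.08  ]
body 653 (array([0.5002, 0.1308, 0.0195]), np.float64(0.00013)) 0.1166
body 592 (array([0.5364, 0.109 , 0.0196]), np.float64(0.00018)) 0.1166
tip 97 [0.4999 0.1315 0.1557] 0.1578
tip 102 [0.5359 0.1097 0.1554] 0.1582
body 155 (array([0.5383, 0.1087, 0.0191]), np.float64(0.00033)) 0.1182
tip 20 [0.538  0.108  0.1572] 0.1619
139 tip [nan nan nan] hullfit (array([ 0.7231, -0.4413,  0.0194]), np.float64(0.00269))
165 tip [ 0.5685 -0.2274  0.0829] hullfit (array([ 0.5695, -0.2271,  0.0193]), np.float64(0.00038))
173 tip [ 0.5164 -0.2867  0.0825] hullfit (array([ 0.5175, -0.2871,  0.0193]), np.float64(0.00022))
168 tip [ 0.4311 -0.2718  0.0835] hullfit (array([ 0.4312, -0.2725,  0.0191]), np.float64(0.00041))
174 tip [ 0.4189 -0.3582  0.0824] hullfit (array([ 0.4189, -0.3592,  0.0195]), np.float64(0.00054))
168 tip [ 0.4147 -0.1955  0.0823] hullfit (array([ 0.4144, -0.1961,  0.019 ]), np.float64(0.00044))
126 tip [ 0.3073 -0.2082  0.0827] hullfit (array([ 0.3079, -0.2084,  0.0186]), np.float64(0.00087))
[0.50043971 0.12951664 0.27451756]
```

View pics/w9.png

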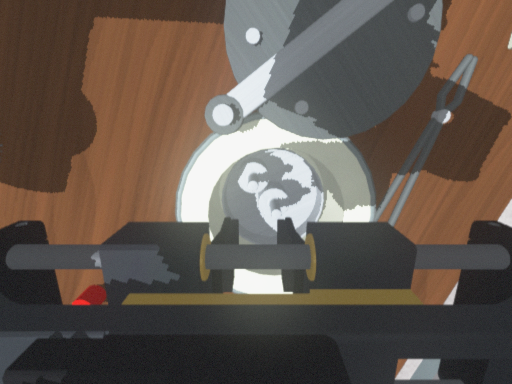

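Two are in: the centre billet at (272,203), and ring slot 148° at (255,178) with a radius of 42.6 mm. Billet F next.

```bash
python3 -m handwheel '[{"hand":0.1,"dx":-0.87,"dy":-2.5,"dz":0,"wx":0,"wy":0,"wz":0},{"hand":0.1,"dx":-0.87,"dy":-3.5,"dz":0,"wx":0,"wy":0,"wz":0},{"hand":0.1,"dx":-0.87,"dy":-3.5,"dz":0,"wx":0,"wy":0,"wz":0},{"hand":0.1,"dx":-0.87,"dy":-3.5,"dz":0,"wx":0,"wy":0,"wz":0},{"hand":0.1,"dx":-0.87,"dy":-3.5,"dz":0,"wx":0,"wy":0,"wz":0},{"hand":0.1,"dx":-0.87,"dy":-3.5,"dz":0,"wx":0,"wy":0,"wz":0},{"hand":0.1,"dx":-0.87,"dy":-3.5,"dz":-2,"wx":0,"wy":0,"wz":0},{"hand":0.1,"dx":-0.87,"dy":-3.5,"dz":-2,"wx":0,"wy":0,"wz":0},{"hand":0.1,"dx":-0.87,"dy":-3.2,"dz":-2,"wx":0,"wy":0,"wz":0},{"hand":0.1,"dx":-0.87,"dy":-2.5,"dz":-2,"wx":0,"wy":0,"wz":0}]'
python3 -m handwheel '[{"hand":0.1,"dx":0,"dy":0,"dz":0,"wx":0,"wy":0,"wz":0},{"hand":0.1,"dx":0,"dy":0,"dz":0,"wx":0,"wy":0,"wz":0},{"hand":0.1,"dx":0,"dy":0,"dz":0,"wx":0,"wy":0,"wz":0}]'
python3 -W ignore - <<'E'
from h import *
p,d,c=cap('wrist','w10.png'); W=world(d,c); billets(W,d)
print(bot.read_state()['position'])
E
```

```text
time_s: 25.75
position: [0.4116, -0.1986, 0.191]
tcp_rot: [[-0.345, 0.939, -0.002], [0.939, 0.345, 0.002], [0.002, -0.002, -1.0]]
force: [-0.1, 0.0, 0.4]
opening: 0.551
time_s: 26.05
position: [0.4129, -0.1966, 0.1929]
tcp_rot: [[-0.346, 0.938, -0.001], [0.938, 0.346, 0.001], [0.001, -0.0, -1.0]]
force: [0.5, -0.4, 0.1]
opening: 0.554
749 tip [ 0.3061 -0.2079  0.0804] hullfit (array([ 0.3069, -0.2089,  0.0183]), np.float64(0.00131))
838 tip [ 0.4119 -0.1959  0.081 ] hullfit (array([ 0.4125, -0.1966,  0.0196]), np.float64(0.00012))
481 tip [nan nan nan] hullfit (array([-56.2146, 454.5447, 458.3194]), np.float64(0.00667))
141 tip [nan nan nan] hullfit (array([ 0.5095, -0.2974,  0.011 ]), np.float64(0.00134))
293 tip [nan nan nan] hullfit (array([ 0.417 , -0.3578,  0.0181]), np.float64(0.00054))
[ 0.4132258  -0.19657076  0.19327679]
```

```bash
python3 -m handwheel '[{"hand":0.1,"dx":-0.05,"dy":-0.1,"dz":-2.5,"wx":0,"wy":0,"wz":0},{"hand":0.1,"dx":0,"dy":0,"dz":-2.5,"wx":0,"wy":0,"wz":0},{"hand":0.1,"dx":0,"dy":0,"dz":-2.5,"wx":0,"wy":0,"wz":0},{"hand":0.1,"dx":0,"dy":0,"dz":-2.5,"wx":0,"wy":0,"wz":0},{"hand":0.1,"dx":0,"dy":0,"dz":-2,"wx":0,"wy":0,"wz":0},{"hand":0.1,"dx":0,"dy":0,"dz":-1.5,"wx":0,"wy":0,"wz":0},{"hand":0.1,"dx":0,"dy":0,"dz":-0.4,"wx":0,"wy":0,"wz":0},{"hand":0.1,"dx":0,"dy":0,"dz":0,"wx":0,"wy":0,"wz":0},{"hand":0.1,"dx":0,"dy":0,"dz":0,"wx":0,"wy":0,"wz":0},{"hand":0.1,"dx":0,"dy":0,"dz":0,"wx":0,"wy":0,"wz":0}]'
```

```text
time_s: 27.1
position: [0.4132, -0.1988, 0.055]
tcp_rot: [[-0.346, 0.938, 0.002], [0.938, 0.346, -0.001], [-0.002, 0.001, -1.0]]
force: [0.3, 0.4, -1.1]
opening: 0.551
```

```bash
python3 -m handwheel '[{"hand":0.1,"dx":-0.05,"dy":0.1,"dz":-0.5,"wx":0,"wy":0,"wz":0},{"hand":-1,"dx":0,"dy":0,"dz":0,"wx":0,"wy":0,"wz":0},{"hand":-1,"dx":0,"dy":0,"dz":0,"wx":0,"wy":0,"wz":0},{"hand":-1,"dx":0,"dy":0,"dz":0,"wx":0,"wy":0,"wz":0},{"hand":-1,"dx":0,"dy":0,"dz":0,"wx":0,"wy":0,"wz":0},{"hand":-1,"dx":0,"dy":0,"dz":0,"wx":0,"wy":0,"wz":0},{"hand":-1,"dx":0,"dy":0,"dz":0,"wx":0,"wy":0,"wz":0},{"hand":-1,"dx":0,"dy":0,"dz":0,"wx":0,"wy":0,"wz":0}]'
python3 -m handwheel '[{"hand":-1,"dx":0,"dy":0,"dz":1,"wx":0,"wy":0,"wz":0},{"hand":-1,"dx":0,"dy":0,"dz":3,"wx":0,"wy":0,"wz":0},{"hand":-1,"dx":0,"dy":0,"dz":4,"wx":0,"wy":0,"wz":0},{"hand":-1,"dx":0,"dy":0,"dz":4,"wx":0,"wy":0,"wz":0},{"hand":-1,"dx":0,"dy":0,"dz":4,"wx":0,"wy":0,"wz":0},{"hand":-1,"dx":0,"dy":0,"dz":4,"wx":0,"wy":0,"wz":0},{"hand":-1,"dx":0,"dy":0,"dz":3,"wx":0,"wy":0,"wz":0},{"hand":-1,"dx":0,"dy":0,"dz":0,"wx":0,"wy":0,"wz":0}]'
```

```text
time_s: 27.9
position: [0.412, -0.1976, 0.0491]
tcp_rot: [[-0.346, 0.938, 0.0], [0.938, 0.346, -0.0], [-0.0, 0.0, -1.0]]
force: [0.7, 0.2, 0.1]
opening: 0.129
time_s: 28.7
position: [0.4137, -0.1988, 0.283]
tcp_rot: [[-0.346, 0.938, 0.007], [0.938, 0.346, -0.006], [-0.008, 0.005, -1.0]]
force: [0.6, -1.4, -5.2]
opening: 0.126
```

```bash
python3 -m handwheel '[{"hand":-1,"dx":0.9,"dy":2.1,"dz":0,"wx":0,"wy":0,"wz":0},{"hand":-1,"dx":1,"dy":3.5,"dz":0,"wx":0,"wy":0,"wz":0},{"hand":-1,"dx":1.2,"dy":4,"dz":0,"wx":0,"wy":0,"wz":0},{"hand":-1,"dx":1.3,"dy":4,"dz":0,"wx":0,"wy":0,"wz":0},{"hand":-1,"dx":1.3,"dy":4,"dz":0,"wx":0,"wy":0,"wz":0},{"hand":-1,"dx":1.2,"dy":4,"dz":0,"wx":0,"wy":0,"wz":0},{"hand":-1,"dx":1,"dy":3.5,"dz":0,"wx":0,"wy":0,"wz":0},{"hand":-1,"dx":0.95,"dy":3,"dz":0,"wx":0,"wy":0,"wz":0},{"hand":-1,"dx":0,"dy":0,"dz":0,"wx":0,"wy":0,"wz":0},{"hand":-1,"dx":0,"dy":0,"dz":0,"wx":0,"wy":0,"wz":0}]'
python3 -m handwheel '[{"hand":-1,"dx":0,"dy":0,"dz":-1.5,"wx":0,"wy":0,"wz":0},{"hand":-1,"dx":0,"dy":0,"dz":-2.5,"wx":0,"wy":0,"wz":0},{"hand":-1,"dx":0,"dy":0,"dz":-2.5,"wx":0,"wy":0,"wz":0},{"hand":-1,"dx":0,"dy":0,"dz":-2,"wx":0,"wy":0,"wz":0},{"hand":-1,"dx":0,"dy":0,"dz":-1.5,"wx":0,"wy":0,"wz":0},{"hand":-1,"dx":0,"dy":0,"dz":0,"wx":0,"wy":0,"wz":0},{"hand":-1,"dx":0,"dy":0,"dz":0,"wx":0,"wy":0,"wz":0},{"hand":-1,"dx":0,"dy":0,"dz":0,"wx":0,"wy":0,"wz":0}]'
```

```text
time_s: 29.7
position: [0.4987, 0.0841, 0.2768]
tcp_rot: [[-0.348, 0.938, -0.005], [0.938, 0.348, -0.0], [0.001, -0.005, -1.0]]
force: [-0.5, -0.3, -4.3]
opening: 0.124
time_s: 30.5
position: [0.5011, 0.0829, 0.1797]
tcp_rot: [[-0.345, 0.939, 0.001], [0.939, 0.345, -0.0], [-0.001, 0.001, -1.0]]
force: [-0.3, 0.2, -4.3]
opening: 0.125
```

```bash
python3 -m handwheel '[{"hand":-1,"dx":0,"dy":0,"dz":-0.6,"wx":0,"wy":0,"wz":0},{"hand":-1,"dx":0,"dy":0,"dz":0,"wx":0,"wy":0,"wz":0},{"hand":-1,"dx":0,"dy":0,"dz":0,"wx":0,"wy":0,"wz":0},{"hand":-1,"dx":0,"dy":0,"dz":0,"wx":0,"wy":0,"wz":0}]'
```

```text
time_s: 30.9
position: [0.5007, 0.0835, 0.1733]
tcp_rot: [[-0.346, 0.938, 0.0], [0.938, 0.346, -0.0], [-0.0, 0.0, -1.0]]
force: [0.6, 0.1, -4.8]
opening: 0.128
```

```bash
python3 -m handwheel '[{"hand":-1,"dx":0,"dy":-0.08,"dz":-0.5,"wx":0,"wy":0,"wz":0},{"hand":-1,"dx":0,"dy":0,"dz":-0.5,"wx":0,"wy":0,"wz":0},{"hand":-1,"dx":0,"dy":0,"dz":-0.5,"wx":0,"wy":0,"wz":0},{"hand":-1,"dx":0,"dy":0,"dz":-0.5,"wx":0,"wy":0,"wz":0},{"hand":-1,"dx":0,"dy":0,"dz":0,"wx":0,"wy":0,"wz":0},{"hand":-1,"dx":0,"dy":0,"dz":0,"wx":0,"wy":0,"wz":0}]'
python3 -m handwheel '[{"hand":-1,"dx":0,"dy":0,"dz":-0.5,"wx":0,"wy":0,"wz":0},{"hand":-1,"dx":0,"dy":0,"dz":-0.5,"wx":0,"wy":0,"wz":0},{"hand":-1,"dx":0,"dy":0,"dz":-0.5,"wx":0,"wy":0,"wz":0},{"hand":-1,"dx":0,"dy":0,"dz":-0.5,"wx":0,"wy":0,"wz":0},{"hand":-1,"dx":0,"dy":0,"dz":0,"wx":0,"wy":0,"wz":0},{"hand":-1,"dx":0,"dy":0,"dz":0,"wx":0,"wy":0,"wz":0}]'
```

```text
time_s: 31.5
position: [0.5004, 0.0827, 0.1527]
tcp_rot: [[-0.346, 0.938, -0.001], [0.938, 0.346, 0.0], [0.0, -0.001, -1.0]]
force: [-0.7, -0.7, -5.3]
opening: 0.128
time_s: 32.1
position: [0.5004, 0.0827, 0.1328]
tcp_rot: [[-0.346, 0.938, -0.001], [0.938, 0.346, 0.0], [0.0, -0.0, -1.0]]
force: [0.3, 0.5, -4.2]
opening: 0.127
```

```bash
python3 -m handwheel '[{"hand":-1,"dx":0,"dy":0,"dz":-0.5,"wx":0,"wy":0,"wz":0},{"hand":-1,"dx":0,"dy":0,"dz":-0.4,"wx":0,"wy":0,"wz":0},{"hand":-1,"dx":0,"dy":0,"dz":-0.1,"wx":0,"wy":0,"wz":0},{"hand":-1,"dx":0,"dy":0,"dz":-0.1,"wx":0,"wy":0,"wz":0},{"hand":-1,"dx":0,"dy":0,"dz":0,"wx":0,"wy":0,"wz":0},{"hand":-1,"dx":0,"dy":0,"dz":0,"wx":0,"wy":0,"wz":0}]'
```

```text
time_s: 32.7
position: [0.5006, 0.0829, 0.1231]
tcp_rot: [[-0.346, 0.938, 0.001], [0.938, 0.346, 0.0], [-0.0, 0.001, -1.0]]
force: [-2.7, 1.5, 5.8]
opening: 0.127
```

```bash
python3 -m handwheel '[{"hand":-0.42,"dx":0,"dy":0,"dz":0.1,"wx":0,"wy":0,"wz":0},{"hand":-0.42,"dx":0,"dy":0,"dz":0,"wx":0,"wy":0,"wz":0},{"hand":-0.42,"dx":0,"dy":0,"dz":0,"wx":0,"wy":0,"wz":0},{"hand":-0.42,"dx":0,"dy":0,"dz":0,"wx":0,"wy":0,"wz":0},{"hand":-0.42,"dx":0,"dy":0,"dz":1,"wx":0,"wy":0,"wz":0},{"hand":-0.42,"dx":0,"dy":0,"dz":2,"wx":0,"wy":0,"wz":0},{"hand":-0.42,"dx":0,"dy":0,"dz":4,"wx":0,"wy":0,"wz":0},{"hand":-0.42,"dx":0,"dy":0,"dz":4,"wx":0,"wy":0,"wz":0},{"hand":-0.42,"dx":0,"dy":0,"dz":4,"wx":0,"wy":0,"wz":0},{"hand":-0.42,"dx":0,"dy":0,"dz":0,"wx":0,"wy":0,"wz":0}]'
python3 -W ignore - <<'E'
from h import *
p,d,c=cap('wrist','w11.png'); W=world(d,c); inpan(W,d)
p,d,c=cap('top','t11.png'); W=world(d,c); inpan(W,d);billets(W,d)
print(bot.read_state()['position'])
E
```

```text
time_s: 33.7
position: [0.5044, 0.0826, 0.2794]
tcp_rot: [[-0.346, 0.938, 0.014], [0.938, 0.346, -0.001], [-0.005, 0.013, -1.0]]
force: [0.8, -0.8, -0.2]
opening: 0.291
body 740 (array([0.5003, 0.1306, 0.0196]), np.float64(0.00014)) 0.1166
body 661 (array([0.5364, 0.1089, 0.0196]), np.float64(0.0001)) 0.1166
body 642 (array([0.501 , 0.084 , 0.0196]), np.float64(0.00019)) 0.1166
tip 107 [0.4999 0.1307 0.1561] 0.1586
tip 104 [0.5359 0.1092 0.1558] 0.1584
tip 103 [0.5007 0.0846 0.1557] 0.1586
144 tip [nan nan nan] hullfit (array([ 0.7254, -0.4385,  0.0208]), np.float64(0.00215))
164 tip [ 0.5685 -0.227   0.0837] hullfit (array([ 0.5696, -0.2271,  0.0191]), np.float64(0.00038))
171 tip [ 0.5166 -0.2867  0.0819] hullfit (array([ 0.5175, -0.287 ,  0.0196]), np.float64(0.00029))
172 tip [ 0.4312 -0.2721  0.0818] hullfit (array([ 0.4314, -0.2726,  0.0192]), np.float64(0.00036))
173 tip [ 0.4189 -0.3583  0.0822] hullfit (array([ 0.4187, -0.359 ,  0.0192]), np.float64(0.00046))
128 tip [ 0.3074 -0.2077  0.0832] hullfit (array([ 0.3076, -0.208 ,  0.0188]), np.float64(0.00064))
[0.50089729 0.08267487 0.27452335]
```

View pics/t11.png

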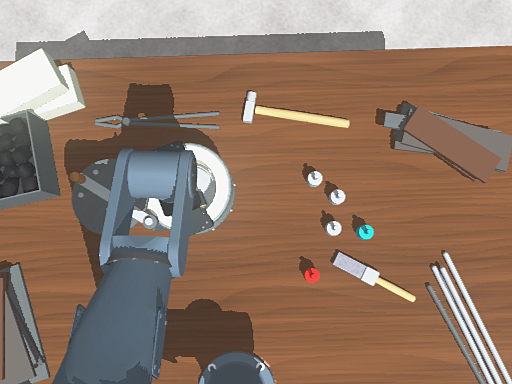

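Three are in. The remaining billets are at (315,178), (337,197) and (334,228), all unmoved. Next is E, at wrist-frame (0.4295,-0.273).

```bash
python3 -m handwheel '[{"hand":0.1,"dx":-0.7,"dy":-2.7,"dz":0,"wx":0,"wy":0,"wz":0},{"hand":0.1,"dx":-0.7,"dy":-3.8,"dz":0,"wx":0,"wy":0,"wz":0},{"hand":0.1,"dx":-0.7,"dy":-3.8,"dz":0,"wx":0,"wy":0,"wz":0},{"hand":0.1,"dx":-0.7,"dy":-3.8,"dz":0,"wx":0,"wy":0,"wz":0},{"hand":0.1,"dx":-0.7,"dy":-3.8,"dz":0,"wx":0,"wy":0,"wz":0},{"hand":0.1,"dx":-0.7,"dy":-3.8,"dz":0,"wx":0,"wy":0,"wz":0},{"hand":0.1,"dx":-0.7,"dy":-3.8,"dz":-2,"wx":0,"wy":0,"wz":0},{"hand":0.1,"dx":-0.7,"dy":-3.8,"dz":-2,"wx":0,"wy":0,"wz":0},{"hand":0.1,"dx":-0.75,"dy":-3.5,"dz":-2,"wx":0,"wy":0,"wz":0},{"hand":0.1,"dx":-0.75,"dy":-2.9,"dz":-2,"wx":0,"wy":0,"wz":0}]'
python3 -m handwheel '[{"hand":0.1,"dx":0,"dy":0,"dz":0,"wx":0,"wy":0,"wz":0},{"hand":0.1,"dx":0,"dy":0,"dz":0,"wx":0,"wy":0,"wz":0},{"hand":0.1,"dx":0,"dy":0,"dz":0,"wx":0,"wy":0,"wz":0}]'
python3 -W ignore - <<'E'
from h import *
p,d,c=cap('wrist','w12.png'); W=world(d,c); billets(W,d)
print(bot.read_state()['position'])
E
```

```text
time_s: 34.8
position: [0.4281, -0.2755, 0.1908]
tcp_rot: [[-0.345, 0.939, -0.002], [0.939, 0.345, 0.002], [0.003, -0.001, -1.0]]
force: [0.1, 0.4, 0.1]
opening: 0.55
time_s: 35.1
position: [0.4293, -0.2731, 0.1927]
tcp_rot: [[-0.346, 0.938, -0.001], [0.938, 0.346, 0.002], [0.002, -0.0, -1.0]]
force: [0.1, 0.1, 0.6]
opening: 0.548
914 tip [ 0.3065 -0.2092  0.0803] hullfit (array([ 0.3064, -0.2092,  0.0187]), np.float64(0.00061))
836 tip [ 0.4288 -0.2725  0.081 ] hullfit (array([ 0.4291, -0.2734,  0.0195]), np.float64(0.00019))
964 tip [ 0.5651 -0.2277  0.0801] hullfit (array([ 0.5669, -0.2279,  0.0196]), np.float64(0.00014))
731 tip [ 0.5136 -0.287   0.0801] hullfit (array([ 0.5148, -0.2878,  0.0195]), np.float64(0.00014))
297 tip [nan nan nan] hullfit (array([ 0.4196, -0.3511,  0.0125]), np.float64(0.00195))
[ 0.42962066 -0.27312399  0.19316282]
```

```bash
python3 -m handwheel '[{"hand":0.1,"dx":-0.05,"dy":-0.1,"dz":-2.5,"wx":0,"wy":0,"wz":0},{"hand":0.1,"dx":0,"dy":0,"dz":-2.5,"wx":0,"wy":0,"wz":0},{"hand":0.1,"dx":0,"dy":0,"dz":-2.5,"wx":0,"wy":0,"wz":0},{"hand":0.1,"dx":0,"dy":0,"dz":-2.5,"wx":0,"wy":0,"wz":0},{"hand":0.1,"dx":0,"dy":0,"dz":-2,"wx":0,"wy":0,"wz":0},{"hand":0.1,"dx":0,"dy":0,"dz":-1.5,"wx":0,"wy":0,"wz":0},{"hand":0.1,"dx":0,"dy":0,"dz":-0.4,"wx":0,"wy":0,"wz":0},{"hand":0.1,"dx":0,"dy":0,"dz":0,"wx":0,"wy":0,"wz":0},{"hand":0.1,"dx":0,"dy":0,"dz":0,"wx":0,"wy":0,"wz":0},{"hand":0.1,"dx":0,"dy":0,"dz":0,"wx":0,"wy":0,"wz":0}]'
```

```text
time_s: 36.15
position: [0.4297, -0.2756, 0.0551]
tcp_rot: [[-0.346, 0.938, 0.002], [0.938, 0.346, -0.002], [-0.002, 0.001, -1.0]]
force: [-0.7, 0.3, -0.1]
opening: 0.552
```

```bash
python3 -m handwheel '[{"hand":0.1,"dx":-0.05,"dy":0.1,"dz":-0.5,"wx":0,"wy":0,"wz":0},{"hand":-1,"dx":0,"dy":0,"dz":0,"wx":0,"wy":0,"wz":0},{"hand":-1,"dx":0,"dy":0,"dz":0,"wx":0,"wy":0,"wz":0},{"hand":-1,"dx":0,"dy":0,"dz":0,"wx":0,"wy":0,"wz":0},{"hand":-1,"dx":0,"dy":0,"dz":0,"wx":0,"wy":0,"wz":0},{"hand":-1,"dx":0,"dy":0,"dz":0,"wx":0,"wy":0,"wz":0},{"hand":-1,"dx":0,"dy":0,"dz":0,"wx":0,"wy":0,"wz":0},{"hand":-1,"dx":0,"dy":0,"dz":0,"wx":0,"wy":0,"wz":0}]'
python3 -m handwheel '[{"hand":-1,"dx":0,"dy":0,"dz":1,"wx":0,"wy":0,"wz":0},{"hand":-1,"dx":0,"dy":0,"dz":3,"wx":0,"wy":0,"wz":0},{"hand":-1,"dx":0,"dy":0,"dz":4,"wx":0,"wy":0,"wz":0},{"hand":-1,"dx":0,"dy":0,"dz":4,"wx":0,"wy":0,"wz":0},{"hand":-1,"dx":0,"dy":0,"dz":4,"wx":0,"wy":0,"wz":0},{"hand":-1,"dx":0,"dy":0,"dz":4,"wx":0,"wy":0,"wz":0},{"hand":-1,"dx":0,"dy":0,"dz":3,"wx":0,"wy":0,"wz":0},{"hand":-1,"dx":0,"dy":0,"dz":0,"wx":0,"wy":0,"wz":0}]'
```

```text
time_s: 36.95
position: [0.4286, -0.2743, 0.0491]
tcp_rot: [[-0.346, 0.938, 0.0], [0.938, 0.346, -0.0], [-0.0, 0.0, -1.0]]
force: [1.8, 0.6, -0.3]
opening: 0.128
time_s: 37.75
position: [0.4301, -0.2758, 0.2834]
tcp_rot: [[-0.346, 0.938, 0.007], [0.938, 0.346, -0.007], [-0.009, 0.004, -1.0]]
force: [1.1, -1.6, -4.7]
opening: 0.129
```

```bash
python3 -m handwheel '[{"hand":-1,"dx":1,"dy":2.5,"dz":0,"wx":0,"wy":0,"wz":0},{"hand":-1,"dx":1.2,"dy":3.5,"dz":0,"wx":0,"wy":0,"wz":0},{"hand":-1,"dx":1.2,"dy":3.8,"dz":0,"wx":0,"wy":0,"wz":0},{"hand":-1,"dx":1.2,"dy":3.8,"dz":0,"wx":0,"wy":0,"wz":0},{"hand":-1,"dx":1.2,"dy":3.8,"dz":0,"wx":0,"wy":0,"wz":0},{"hand":-1,"dx":1.2,"dy":3.8,"dz":0,"wx":0,"wy":0,"wz":0},{"hand":-1,"dx":1.2,"dy":3.8,"dz":0,"wx":0,"wy":0,"wz":0},{"hand":-1,"dx":1.2,"dy":3.5,"dz":0,"wx":0,"wy":0,"wz":0},{"hand":-1,"dx":1.1,"dy":3,"dz":0,"wx":0,"wy":0,"wz":0},{"hand":-1,"dx":1,"dy":2.4,"dz":0,"wx":0,"wy":0,"wz":0}]'
python3 -m handwheel '[{"hand":-1,"dx":0,"dy":0,"dz":0,"wx":0,"wy":0,"wz":0},{"hand":-1,"dx":0,"dy":0,"dz":-1.5,"wx":0,"wy":0,"wz":0},{"hand":-1,"dx":0,"dy":0,"dz":-2.5,"wx":0,"wy":0,"wz":0},{"hand":-1,"dx":0,"dy":0,"dz":-2.5,"wx":0,"wy":0,"wz":0},{"hand":-1,"dx":0,"dy":0,"dz":-2,"wx":0,"wy":0,"wz":0},{"hand":-1,"dx":0,"dy":0,"dz":-1.5,"wx":0,"wy":0,"wz":0},{"hand":-1,"dx":0,"dy":0,"dz":0,"wx":0,"wy":0,"wz":0},{"hand":-1,"dx":0,"dy":0,"dz":0,"wx":0,"wy":0,"wz":0},{"hand":-1,"dx":0,"dy":0,"dz":0,"wx":0,"wy":0,"wz":0},{"hand":-1,"dx":0,"dy":0,"dz":0,"wx":0,"wy":0,"wz":0}]'
```

```text
time_s: 38.75
position: [0.5417, 0.0668, 0.2763]
tcp_rot: [[-0.347, 0.938, -0.006], [0.938, 0.347, 0.001], [0.003, -0.005, -1.0]]
force: [0.4, -0.5, -3.8]
opening: 0.125
time_s: 39.75
position: [0.5441, 0.0645, 0.1799]
tcp_rot: [[-0.346, 0.938, 0.002], [0.938, 0.346, -0.0], [-0.001, 0.002, -1.0]]
force: [0.5, 0.1, -4.2]
opening: 0.126
```

```bash
python3 -m handwheel '[{"hand":-1,"dx":0,"dy":0,"dz":-0.6,"wx":0,"wy":0,"wz":0},{"hand":-1,"dx":0,"dy":0,"dz":0,"wx":0,"wy":0,"wz":0},{"hand":-1,"dx":0,"dy":0,"dz":0,"wx":0,"wy":0,"wz":0},{"hand":-1,"dx":0,"dy":0,"dz":0,"wx":0,"wy":0,"wz":0}]'
```

```text
time_s: 40.15
position: [0.5436, 0.0647, 0.1731]
tcp_rot: [[-0.346, 0.938, 0.0], [0.938, 0.346, -0.0], [-0.0, 0.0, -1.0]]
force: [0.2, 0.6, -4.4]
opening: 0.123
```

```bash
python3 -m handwheel '[{"hand":-1,"dx":0.03,"dy":-0.04,"dz":-0.5,"wx":0,"wy":0,"wz":0},{"hand":-1,"dx":0,"dy":0,"dz":-0.5,"wx":0,"wy":0,"wz":0},{"hand":-1,"dx":0,"dy":0,"dz":-0.5,"wx":0,"wy":0,"wz":0},{"hand":-1,"dx":0,"dy":0,"dz":-0.5,"wx":0,"wy":0,"wz":0},{"hand":-1,"dx":0,"dy":0,"dz":0,"wx":0,"wy":0,"wz":0},{"hand":-1,"dx":0,"dy":0,"dz":0,"wx":0,"wy":0,"wz":0}]'
python3 -m handwheel '[{"hand":-1,"dx":0,"dy":0,"dz":-0.5,"wx":0,"wy":0,"wz":0},{"hand":-1,"dx":0,"dy":0,"dz":-0.5,"wx":0,"wy":0,"wz":0},{"hand":-1,"dx":0,"dy":0,"dz":-0.5,"wx":0,"wy":0,"wz":0},{"hand":-1,"dx":0,"dy":0,"dz":-0.5,"wx":0,"wy":0,"wz":0},{"hand":-1,"dx":0,"dy":0,"dz":0,"wx":0,"wy":0,"wz":0},{"hand":-1,"dx":0,"dy":0,"dz":0,"wx":0,"wy":0,"wz":0}]'
```

```text
time_s: 40.75
position: [0.5437, 0.0643, 0.1528]
tcp_rot: [[-0.346, 0.938, -0.001], [0.938, 0.346, 0.0], [0.0, -0.001, -1.0]]
force: [0.5, -0.6, -4.9]
opening: 0.13
time_s: 41.35
position: [0.5438, 0.0643, 0.1328]
tcp_rot: [[-0.346, 0.938, -0.0], [0.938, 0.346, 0.0], [0.0, -0.0, -1.0]]
force: [-0.6, -0.8, -4.9]
opening: 0.127
```

```bash
python3 -m handwheel '[{"hand":-1,"dx":0,"dy":0,"dz":-0.5,"wx":0,"wy":0,"wz":0},{"hand":-1,"dx":0,"dy":0,"dz":-0.4,"wx":0,"wy":0,"wz":0},{"hand":-1,"dx":0,"dy":0,"dz":-0.1,"wx":0,"wy":0,"wz":0},{"hand":-1,"dx":0,"dy":0,"dz":-0.1,"wx":0,"wy":0,"wz":0},{"hand":-1,"dx":0,"dy":0,"dz":0,"wx":0,"wy":0,"wz":0},{"hand":-1,"dx":0,"dy":0,"dz":0,"wx":0,"wy":0,"wz":0}]'
```

```text
time_s: 41.95
position: [0.5438, 0.0642, 0.123]
tcp_rot: [[-0.346, 0.938, 0.0], [0.938, 0.346, -0.0], [-0.0, 0.0, -1.0]]
force: [-2.7, -0.6, 5.6]
opening: 0.125
```

Contact. Releasing.

```bash
python3 -m handwheel '[{"hand":-0.42,"dx":0,"dy":0,"dz":0.1,"wx":0,"wy":0,"wz":0},{"hand":-0.42,"dx":0,"dy":0,"dz":0,"wx":0,"wy":0,"wz":0},{"hand":-0.42,"dx":0,"dy":0,"dz":0,"wx":0,"wy":0,"wz":0},{"hand":-0.42,"dx":0,"dy":0,"dz":0,"wx":0,"wy":0,"wz":0},{"hand":-0.42,"dx":0,"dy":0,"dz":1,"wx":0,"wy":0,"wz":0},{"hand":-0.42,"dx":0,"dy":0,"dz":2,"wx":0,"wy":0,"wz":0},{"hand":-0.42,"dx":0,"dy":0,"dz":4,"wx":0,"wy":0,"wz":0},{"hand":-0.42,"dx":0,"dy":0,"dz":4,"wx":0,"wy":0,"wz":0},{"hand":-0.42,"dx":0,"dy":0,"dz":4,"wx":0,"wy":0,"wz":0},{"hand":-0.42,"dx":0,"dy":0,"dz":0,"wx":0,"wy":0,"wz":0}]'
python3 -W ignore - <<'E'
from h import *
p,d,c=cap('wrist','w13.png'); W=world(d,c); inpan(W,d)
p,d,c=cap('top','t13.png'); W=world(d,c); billets(W,d)
print(bot.read_state()['position'])
E
```

```text
time_s: 42.95
position: [0.5478, 0.0641, 0.2799]
tcp_rot: [[-0.346, 0.938, 0.014], [0.938, 0.346, -0.001], [-0.006, 0.013, -1.0]]
force: [1.6, -0.3, 0.2]
opening: 0.289
body 809 (array([0.5004, 0.1305, 0.0194]), np.float64(0.00014)) 0.1166
body 734 (array([0.5366, 0.1086, 0.0195]), np.float64(0.00018)) 0.1166
body 708 (array([0.5012, 0.0839, 0.0195]), np.float64(0.00014)) 0.1166
body 646 (array([0.5441, 0.0651, 0.0196]), np.float64(0.00014)) 0.1166
tip 110 [0.5005 0.1306 0.1563] 0.1582
tip 105 [0.5365 0.1088 0.1563] 0.1585
tip 107 [0.5012 0.0843 0.1559] 0.1579
tip 99 [0.5438 0.0656 0.1559] 0.1582
138 tip [nan nan nan] hullfit (array([ 0.7263, -0.4379,  0.0206]), np.float64(0.00213))
167 tip [ 0.5686 -0.227   0.0818] hullfit (array([ 0.5695, -0.227 ,  0.0194]), np.float64(0.00032))
171 tip [ 0.5167 -0.2869  0.0821] hullfit (array([ 0.5173, -0.287 ,  0.0194]), np.float64(0.00023))
175 tip [ 0.4192 -0.3586  0.0814] hullfit (array([ 0.4189, -0.3592,  0.0191]), np.float64(0.0006))
128 tip [ 0.3074 -0.2081  0.0836] hullfit (array([ 0.3087, -0.2079,  0.018 ]), np.float64(0.00107))
[0.54427665 0.06426579 0.27460847]
```

```bash
python3 -m handwheel '[{"hand":0.1,"dx":-0.3,"dy":-2.7,"dz":0,"wx":0,"wy":0,"wz":0},{"hand":0.1,"dx":-0.3,"dy":-3.8,"dz":0,"wx":0,"wy":0,"wz":0},{"hand":0.1,"dx":-0.3,"dy":-3.8,"dz":0,"wx":0,"wy":0,"wz":0},{"hand":0.1,"dx":-0.3,"dy":-3.8,"dz":0,"wx":0,"wy":0,"wz":0},{"hand":0.1,"dx":-0.3,"dy":-3.8,"dz":0,"wx":0,"wy":0,"wz":0},{"hand":0.1,"dx":-0.3,"dy":-3.8,"dz":0,"wx":0,"wy":0,"wz":0},{"hand":0.1,"dx":-0.3,"dy":-3.8,"dz":-2,"wx":0,"wy":0,"wz":0},{"hand":0.1,"dx":-0.3,"dy":-3.8,"dz":-2,"wx":0,"wy":0,"wz":0},{"hand":0.1,"dx":-0.25,"dy":-3.4,"dz":-2,"wx":0,"wy":0,"wz":0},{"hand":0.1,"dx":-0.25,"dy":-2.6,"dz":-2,"wx":0,"wy":0,"wz":0}]'
python3 -m handwheel '[{"hand":0.1,"dx":0,"dy":0,"dz":0,"wx":0,"wy":0,"wz":0},{"hand":0.1,"dx":0,"dy":0,"dz":0,"wx":0,"wy":0,"wz":0},{"hand":0.1,"dx":0,"dy":0,"dz":0,"wx":0,"wy":0,"wz":0}]'
python3 -W ignore - <<'E'
from h import *
p,d,c=cap('wrist','w14.png'); W=world(d,c); billets(W,d)
print(bot.read_state()['position'])
E
```

```text
time_s: 44.05
position: [0.5135, -0.2902, 0.1904]
tcp_rot: [[-0.344, 0.939, -0.003], [0.939, 0.344, 0.002], [0.003, -0.002, -1.0]]
force: [-0.6, 0.2, -0.3]
opening: 0.55
time_s: 44.35
position: [0.5147, -0.2875, 0.1928]
tcp_rot: [[-0.346, 0.938, -0.001], [0.938, 0.346, 0.001], [0.001, -0.0, -1.0]]
force: [1.0, 0.5, 0.0]
opening: 0.549
1255 tip [ 0.3071 -0.2096  0.0796] hullfit (array([ 0.3069, -0.2095,  0.0188]), np.float64(0.00094))
922 tip [ 0.5661 -0.2278  0.081 ] hullfit (array([ 0.567 , -0.228 ,  0.0195]), np.float64(0.00015))
834 tip [ 0.5147 -0.2872  0.081 ] hullfit (array([ 0.515 , -0.2879,  0.0195]), np.float64(0.00012))
803 tip [ 0.4175 -0.3566  0.0786] hullfit (array([ 0.417 , -0.3588,  0.0191]), np.float64(0.00062))
[ 0.51502436 -0.28748986  0.19337279]
```

```bash
python3 -m handwheel '[{"hand":0.1,"dx":0,"dy":-0.1,"dz":-2.5,"wx":0,"wy":0,"wz":0},{"hand":0.1,"dx":0,"dy":0,"dz":-2.5,"wx":0,"wy":0,"wz":0},{"hand":0.1,"dx":0,"dy":0,"dz":-2.5,"wx":0,"wy":0,"wz":0},{"hand":0.1,"dx":0,"dy":0,"dz":-2.5,"wx":0,"wy":0,"wz":0},{"hand":0.1,"dx":0,"dy":0,"dz":-2,"wx":0,"wy":0,"wz":0},{"hand":0.1,"dx":0,"dy":0,"dz":-1.5,"wx":0,"wy":0,"wz":0},{"hand":0.1,"dx":0,"dy":0,"dz":-0.4,"wx":0,"wy":0,"wz":0},{"hand":0.1,"dx":0,"dy":0,"dz":0,"wx":0,"wy":0,"wz":0},{"hand":0.1,"dx":0,"dy":0,"dz":0,"wx":0,"wy":0,"wz":0},{"hand":0.1,"dx":0,"dy":0,"dz":0,"wx":0,"wy":0,"wz":0}]'
```

```text
time_s: 45.4
position: [0.5156, -0.29, 0.0553]
tcp_rot: [[-0.346, 0.938, 0.002], [0.938, 0.346, -0.002], [-0.002, 0.001, -1.0]]
force: [0.7, 0.7, 0.5]
opening: 0.549
```

```bash
python3 -m handwheel '[{"hand":0.1,"dx":-0.05,"dy":0.1,"dz":-0.5,"wx":0,"wy":0,"wz":0},{"hand":-1,"dx":0,"dy":0,"dz":0,"wx":0,"wy":0,"wz":0},{"hand":-1,"dx":0,"dy":0,"dz":0,"wx":0,"wy":0,"wz":0},{"hand":-1,"dx":0,"dy":0,"dz":0,"wx":0,"wy":0,"wz":0},{"hand":-1,"dx":0,"dy":0,"dz":0,"wx":0,"wy":0,"wz":0},{"hand":-1,"dx":0,"dy":0,"dz":0,"wx":0,"wy":0,"wz":0},{"hand":-1,"dx":0,"dy":0,"dz":0,"wx":0,"wy":0,"wz":0},{"hand":-1,"dx":0,"dy":0,"dz":0,"wx":0,"wy":0,"wz":0}]'
python3 -m handwheel '[{"hand":-1,"dx":0,"dy":0,"dz":1,"wx":0,"wy":0,"wz":0},{"hand":-1,"dx":0,"dy":0,"dz":3,"wx":0,"wy":0,"wz":0},{"hand":-1,"dx":0,"dy":0,"dz":4,"wx":0,"wy":0,"wz":0},{"hand":-1,"dx":0,"dy":0,"dz":4,"wx":0,"wy":0,"wz":0},{"hand":-1,"dx":0,"dy":0,"dz":4,"wx":0,"wy":0,"wz":0},{"hand":-1,"dx":0,"dy":0,"dz":4,"wx":0,"wy":0,"wz":0},{"hand":-1,"dx":0,"dy":0,"dz":3,"wx":0,"wy":0,"wz":0},{"hand":-1,"dx":0,"dy":0,"dz":0,"wx":0,"wy":0,"wz":0}]'
```

```text
time_s: 46.2
position: [0.5145, -0.2887, 0.0491]
tcp_rot: [[-0.346, 0.938, 0.0], [0.938, 0.346, -0.0], [-0.0, 0.0, -1.0]]
force: [1.0, -0.3, -0.6]
opening: 0.128
time_s: 47.0
position: [0.5162, -0.2902, 0.2839]
tcp_rot: [[-0.346, 0.938, 0.008], [0.938, 0.346, -0.007], [-0.009, 0.005, -1.0]]
force: [0.4, -0.1, -3.5]
opening: 0.13
```

```bash
python3 -m handwheel '[{"hand":-1,"dx":0.5,"dy":2.7,"dz":0,"wx":0,"wy":0,"wz":0},{"hand":-1,"dx":0.65,"dy":4,"dz":0,"wx":0,"wy":0,"wz":0},{"hand":-1,"dx":0.7,"dy":4.3,"dz":0,"wx":0,"wy":0,"wz":0},{"hand":-1,"dx":0.7,"dy":4.3,"dz":0,"wx":0,"wy":0,"wz":0},{"hand":-1,"dx":0.7,"dy":4.3,"dz":0,"wx":0,"wy":0,"wz":0},{"hand":-1,"dx":0.7,"dy":4.3,"dz":0,"wx":0,"wy":0,"wz":0},{"hand":-1,"dx":0.7,"dy":4.3,"dz":0,"wx":0,"wy":0,"wz":0},{"hand":-1,"dx":0.7,"dy":4.1,"dz":0,"wx":0,"wy":0,"wz":0},{"hand":-1,"dx":0.5,"dy":3.6,"dz":0,"wx":0,"wy":0,"wz":0},{"hand":-1,"dx":0.5,"dy":2.6,"dz":0,"wx":0,"wy":0,"wz":0}]'
python3 -m handwheel '[{"hand":-1,"dx":0,"dy":0,"dz":0,"wx":0,"wy":0,"wz":0},{"hand":-1,"dx":0,"dy":0,"dz":-1.5,"wx":0,"wy":0,"wz":0},{"hand":-1,"dx":0,"dy":0,"dz":-2.5,"wx":0,"wy":0,"wz":0},{"hand":-1,"dx":0,"dy":0,"dz":-2.5,"wx":0,"wy":0,"wz":0},{"hand":-1,"dx":0,"dy":0,"dz":-2,"wx":0,"wy":0,"wz":0},{"hand":-1,"dx":0,"dy":0,"dz":-1.5,"wx":0,"wy":0,"wz":0},{"hand":-1,"dx":0,"dy":0,"dz":-0.6,"wx":0,"wy":0,"wz":0},{"hand":-1,"dx":0,"dy":0,"dz":0,"wx":0,"wy":0,"wz":0},{"hand":-1,"dx":0,"dy":0,"dz":0,"wx":0,"wy":0,"wz":0},{"hand":-1,"dx":0,"dy":0,"dz":0,"wx":0,"wy":0,"wz":0}]'
python3 -m handwheel '[{"hand":-1,"dx":0,"dy":0,"dz":0,"wx":0,"wy":0,"wz":0},{"hand":-1,"dx":0,"dy":0,"dz":0,"wx":0,"wy":0,"wz":0}]'
```

```text
time_s: 48.0
position: [0.5756, 0.0989, 0.276]
tcp_rot: [[-0.347, 0.938, -0.006], [0.938, 0.347, 0.001], [0.003, -0.005, -1.0]]
force: [0.9, 0.1, -4.1]
opening: 0.127
time_s: 49.0
position: [0.5785, 0.0961, 0.1739]
tcp_rot: [[-0.346, 0.938, 0.002], [0.938, 0.346, -0.0], [-0.001, 0.002, -1.0]]
force: [-0.2, -1.2, -5.1]
opening: 0.128
time_s: 49.2
position: [0.5782, 0.0963, 0.1738]
tcp_rot: [[-0.346, 0.938, 0.001], [0.938, 0.346, -0.0], [-0.001, 0.001, -1.0]]
force: [0.1, -0.1, -3.4]
opening: 0.122
```

```bash
python3 -m handwheel '[{"hand":-1,"dx":0,"dy":0,"dz":-0.5,"wx":0,"wy":0,"wz":0},{"hand":-1,"dx":0,"dy":0,"dz":-0.5,"wx":0,"wy":0,"wz":0},{"hand":-1,"dx":0,"dy":0,"dz":-0.5,"wx":0,"wy":0,"wz":0},{"hand":-1,"dx":0,"dy":0,"dz":-0.5,"wx":0,"wy":0,"wz":0},{"hand":-1,"dx":0,"dy":0,"dz":0,"wx":0,"wy":0,"wz":0},{"hand":-1,"dx":0,"dy":0,"dz":0,"wx":0,"wy":0,"wz":0}]'
python3 -m handwheel '[{"hand":-1,"dx":0,"dy":0,"dz":-0.5,"wx":0,"wy":0,"wz":0},{"hand":-1,"dx":0,"dy":0,"dz":-0.5,"wx":0,"wy":0,"wz":0},{"hand":-1,"dx":0,"dy":0,"dz":-0.5,"wx":0,"wy":0,"wz":0},{"hand":-1,"dx":0,"dy":0,"dz":-0.5,"wx":0,"wy":0,"wz":0},{"hand":-1,"dx":0,"dy":0,"dz":0,"wx":0,"wy":0,"wz":0},{"hand":-1,"dx":0,"dy":0,"dz":0,"wx":0,"wy":0,"wz":0}]'
```

```text
time_s: 49.8
position: [0.5777, 0.0963, 0.1527]
tcp_rot: [[-0.346, 0.938, -0.001], [0.938, 0.346, -0.0], [0.0, -0.001, -1.0]]
force: [0.8, -0.8, -4.7]
opening: 0.127
time_s: 50.4
position: [0.5777, 0.0963, 0.1328]
tcp_rot: [[-0.346, 0.938, -0.0], [0.938, 0.346, 0.0], [0.0, -0.0, -1.0]]
force: [0.4, 0.4, -4.3]
opening: 0.125
```

```bash
python3 -m handwheel '[{"hand":-1,"dx":0,"dy":0,"dz":-0.5,"wx":0,"wy":0,"wz":0},{"hand":-1,"dx":0,"dy":0,"dz":-0.4,"wx":0,"wy":0,"wz":0},{"hand":-1,"dx":0,"dy":0,"dz":-0.1,"wx":0,"wy":0,"wz":0},{"hand":-1,"dx":0,"dy":0,"dz":-0.1,"wx":0,"wy":0,"wz":0},{"hand":-1,"dx":0,"dy":0,"dz":0,"wx":0,"wy":0,"wz":0},{"hand":-1,"dx":0,"dy":0,"dz":0,"wx":0,"wy":0,"wz":0}]'
```

```text
time_s: 51.0
position: [0.5778, 0.0962, 0.123]
tcp_rot: [[-0.346, 0.938, 0.0], [0.938, 0.346, -0.0], [-0.0, 0.0, -1.0]]
force: [-2.7, 0.7, 5.2]
opening: 0.128
```

```bash
python3 -m handwheel '[{"hand":-0.42,"dx":0,"dy":0,"dz":0.1,"wx":0,"wy":0,"wz":0},{"hand":-0.42,"dx":0,"dy":0,"dz":0,"wx":0,"wy":0,"wz":0},{"hand":-0.42,"dx":0,"dy":0,"dz":0,"wx":0,"wy":0,"wz":0},{"hand":-0.42,"dx":0,"dy":0,"dz":0,"wx":0,"wy":0,"wz":0},{"hand":-0.42,"dx":0,"dy":0,"dz":1,"wx":0,"wy":0,"wz":0},{"hand":-0.42,"dx":0,"dy":0,"dz":2,"wx":0,"wy":0,"wz":0},{"hand":-0.42,"dx":0,"dy":0,"dz":4,"wx":0,"wy":0,"wz":0},{"hand":-0.42,"dx":0,"dy":0,"dz":4,"wx":0,"wy":0,"wz":0},{"hand":-0.42,"dx":0,"dy":0,"dz":4,"wx":0,"wy":0,"wz":0},{"hand":-0.42,"dx":0,"dy":0,"dz":0,"wx":0,"wy":0,"wz":0}]'
python3 -W ignore - <<'E'
from h import *
p,d,c=cap('wrist','w15.png'); W=world(d,c); inpan(W,d)
p,d,c=cap('top','t15.png'); W=world(d,c); billets(W,d)
print(bot.read_state()['position'])
E
```

```text
time_s: 52.0
position: [0.5819, 0.0964, 0.2803]
tcp_rot: [[-0.346, 0.938, 0.015], [0.938, 0.346, -0.0], [-0.005, 0.014, -1.0]]
force: [1.9, -1.1, 0.4]
opening: 0.291
body 752 (array([0.5007, 0.1306, 0.0196]), np.float64(0.00011)) 0.1165
body 689 (array([0.5367, 0.1088, 0.0196]), np.float64(0.00014)) 0.1166
body 662 (array([0.5013, 0.084 , 0.0196]), np.float64(0.00011)) 0.1165
body 648 (array([0.5782, 0.097 , 0.0195]), np.float64(0.00015)) 0.1166
body 613 (array([0.5442, 0.0655, 0.0195]), np.float64(0.0002)) 0.1166
tip 120 [0.5011 0.1309 0.1557] 0.1584
tip 103 [0.5367 0.1092 0.1559] 0.1578
tip 111 [0.5018 0.0846 0.1555] 0.1579
tip 98 [0.5781 0.0976 0.1558] 0.158
tip 102 [0.5444 0.0659 0.1555] 0.158
140 tip [nan nan nan] hullfit (array([ 0.7244, -0.4383,  0.0222]), np.float64(0.00199))
166 tip [ 0.5687 -0.2271  0.083 ] hullfit (array([ 0.5694, -0.2275,  0.0191]), np.float64(0.00046))
173 tip [ 0.4192 -0.3584  0.0822] hullfit (array([ 0.4189, -0.359 ,  0.0194]), np.float64(0.00048))
128 tip [ 0.3074 -0.208   0.0841] hullfit (array([ 0.3072, -0.2084,  0.0192]), np.float64(0.00051))
[0.57832101 0.09630134 0.2747547 ]
```

Five are in. Last one: billet A.

```bash
python3 -m handwheel '[{"hand":0.1,"dx":-0.1,"dy":-2.5,"dz":0,"wx":0,"wy":0,"wz":0},{"hand":0.1,"dx":-0.1,"dy":-3.5,"dz":0,"wx":0,"wy":0,"wz":0},{"hand":0.1,"dx":-0.1,"dy":-3.5,"dz":0,"wx":0,"wy":0,"wz":0},{"hand":0.1,"dx":-0.1,"dy":-3.5,"dz":0,"wx":0,"wy":0,"wz":0},{"hand":0.1,"dx":-0.1,"dy":-3.5,"dz":0,"wx":0,"wy":0,"wz":0},{"hand":0.1,"dx":-0.1,"dy":-3.5,"dz":0,"wx":0,"wy":0,"wz":0},{"hand":0.1,"dx":-0.1,"dy":-3.5,"dz":-2,"wx":0,"wy":0,"wz":0},{"hand":0.1,"dx":-0.15,"dy":-3.3,"dz":-2,"wx":0,"wy":0,"wz":0},{"hand":0.1,"dx":-0.15,"dy":-3.1,"dz":-2,"wx":0,"wy":0,"wz":0},{"hand":0.1,"dx":-0.1,"dy":-2.5,"dz":-2,"wx":0,"wy":0,"wz":0}]'
python3 -m handwheel '[{"hand":0.1,"dx":0,"dy":0,"dz":0,"wx":0,"wy":0,"wz":0},{"hand":0.1,"dx":0,"dy":0,"dz":0,"wx":0,"wy":0,"wz":0},{"hand":0.1,"dx":0,"dy":0,"dz":0,"wx":0,"wy":0,"wz":0}]'
python3 -W ignore - <<'E'
from h import *
p,d,c=cap('wrist','w16.png'); W=world(d,c); billets(W,d)
print(bot.read_state()['position'])
E
```

```text
time_s: 53.1
position: [0.5653, -0.2289, 0.1903]
tcp_rot: [[-0.345, 0.939, -0.003], [0.939, 0.345, 0.002], [0.003, -0.002, -1.0]]
force: [0.0, 0.1, -1.2]
opening: 0.549
time_s: 53.4
position: [0.5667, -0.2266, 0.1929]
tcp_rot: [[-0.346, 0.938, -0.001], [0.938, 0.346, 0.001], [0.001, -0.0, -1.0]]
force: [0.3, -0.7, 0.7]
opening: 0.548
1242 tip [ 0.3074 -0.2088  0.0791] hullfit (array([ 0.3071, -0.209 ,  0.0189]), np.float64(0.00076))
842 tip [ 0.5669 -0.2269  0.081 ] hullfit (array([ 0.5675, -0.2277,  0.0196]), np.float64(0.00017))
[ 0.56702568 -0.22657285  0.19341669]
```

```bash
python3 -m handwheel '[{"hand":0.1,"dx":0.05,"dy":-0.15,"dz":-2.5,"wx":0,"wy":0,"wz":0},{"hand":0.1,"dx":0,"dy":0,"dz":-2.5,"wx":0,"wy":0,"wz":0},{"hand":0.1,"dx":0,"dy":0,"dz":-2.5,"wx":0,"wy":0,"wz":0},{"hand":0.1,"dx":0,"dy":0,"dz":-2.5,"wx":0,"wy":0,"wz":0},{"hand":0.1,"dx":0,"dy":0,"dz":-2,"wx":0,"wy":0,"wz":0},{"hand":0.1,"dx":0,"dy":0,"dz":-1.5,"wx":0,"wy":0,"wz":0},{"hand":0.1,"dx":0,"dy":0,"dz":-0.4,"wx":0,"wy":0,"wz":0},{"hand":0.1,"dx":0,"dy":0,"dz":0,"wx":0,"wy":0,"wz":0},{"hand":0.1,"dx":0,"dy":0,"dz":0,"wx":0,"wy":0,"wz":0},{"hand":0.1,"dx":0,"dy":0,"dz":0,"wx":0,"wy":0,"wz":0}]'
python3 -m handwheel '[{"hand":0.1,"dx":-0.05,"dy":0.1,"dz":-0.5,"wx":0,"wy":0,"wz":0},{"hand":-1,"dx":0,"dy":0,"dz":0,"wx":0,"wy":0,"wz":0},{"hand":-1,"dx":0,"dy":0,"dz":0,"wx":0,"wy":0,"wz":0},{"hand":-1,"dx":0,"dy":0,"dz":0,"wx":0,"wy":0,"wz":0},{"hand":-1,"dx":0,"dy":0,"dz":0,"wx":0,"wy":0,"wz":0},{"hand":-1,"dx":0,"dy":0,"dz":0,"wx":0,"wy":0,"wz":0},{"hand":-1,"dx":0,"dy":0,"dz":0,"wx":0,"wy":0,"wz":0},{"hand":-1,"dx":0,"dy":0,"dz":0,"wx":0,"wy":0,"wz":0}]'
python3 -m handwheel '[{"hand":-1,"dx":0,"dy":0,"dz":1,"wx":0,"wy":0,"wz":0},{"hand":-1,"dx":0,"dy":0,"dz":3,"wx":0,"wy":0,"wz":0},{"hand":-1,"dx":0,"dy":0,"dz":4,"wx":0,"wy":0,"wz":0},{"hand":-1,"dx":0,"dy":0,"dz":4,"wx":0,"wy":0,"wz":0},{"hand":-1,"dx":0,"dy":0,"dz":4,"wx":0,"wy":0,"wz":0},{"hand":-1,"dx":0,"dy":0,"dz":4,"wx":0,"wy":0,"wz":0},{"hand":-1,"dx":0,"dy":0,"dz":3,"wx":0,"wy":0,"wz":0},{"hand":-1,"dx":0,"dy":0,"dz":0,"wx":0,"wy":0,"wz":0}]'
```

```text
time_s: 54.45
position: [0.5682, -0.2296, 0.0553]
tcp_rot: [[-0.346, 0.938, 0.002], [0.938, 0.346, -0.001], [-0.002, 0.001, -1.0]]
force: [-0.1, 1.0, -1.1]
opening: 0.549
time_s: 55.25
position: [0.5668, -0.2283, 0.0491]
tcp_rot: [[-0.346, 0.938, 0.0], [0.938, 0.346, -0.0], [-0.0, -0.0, -1.0]]
force: [-0.2, 0.5, -0.0]
opening: 0.127
time_s: 56.05
position: [0.569, -0.2294, 0.2841]
tcp_rot: [[-0.346, 0.938, 0.009], [0.938, 0.346, -0.005], [-0.008, 0.006, -1.0]]
force: [2.3, -0.3, -3.9]
opening: 0.125
```

```bash
python3 -m handwheel '[{"hand":-1,"dx":0,"dy":2.7,"dz":0,"wx":0,"wy":0,"wz":0},{"hand":-1,"dx":0,"dy":3.8,"dz":0,"wx":0,"wy":0,"wz":0},{"hand":-1,"dx":0,"dy":4.1,"dz":0,"wx":0,"wy":0,"wz":0},{"hand":-1,"dx":0,"dy":4.1,"dz":0,"wx":0,"wy":0,"wz":0},{"hand":-1,"dx":-0.1,"dy":4.1,"dz":0,"wx":0,"wy":0,"wz":0},{"hand":-1,"dx":-0.1,"dy":4.1,"dz":0,"wx":0,"wy":0,"wz":0},{"hand":-1,"dx":-0.1,"dy":4.1,"dz":0,"wx":0,"wy":0,"wz":0},{"hand":-1,"dx":-0.1,"dy":4,"dz":0,"wx":0,"wy":0,"wz":0},{"hand":-1,"dx":-0.05,"dy":3.4,"dz":0,"wx":0,"wy":0,"wz":0},{"hand":-1,"dx":0,"dy":2.5,"dz":0,"wx":0,"wy":0,"wz":0}]'
python3 -m handwheel '[{"hand":-1,"dx":0,"dy":0,"dz":0,"wx":0,"wy":0,"wz":0},{"hand":-1,"dx":0,"dy":0,"dz":-1.5,"wx":0,"wy":0,"wz":0},{"hand":-1,"dx":0,"dy":0,"dz":-2.5,"wx":0,"wy":0,"wz":0},{"hand":-1,"dx":0,"dy":0,"dz":-2.5,"wx":0,"wy":0,"wz":0},{"hand":-1,"dx":0,"dy":0,"dz":-2,"wx":0,"wy":0,"wz":0},{"hand":-1,"dx":0,"dy":0,"dz":-1.5,"wx":0,"wy":0,"wz":0},{"hand":-1,"dx":0,"dy":0,"dz":-0.6,"wx":0,"wy":0,"wz":0},{"hand":-1,"dx":0,"dy":0,"dz":0,"wx":0,"wy":0,"wz":0},{"hand":-1,"dx":0,"dy":0,"dz":0,"wx":0,"wy":0,"wz":0},{"hand":-1,"dx":0,"dy":0,"dz":0,"wx":0,"wy":0,"wz":0}]'
python3 -m handwheel '[{"hand":-1,"dx":0,"dy":0,"dz":0,"wx":0,"wy":0,"wz":0},{"hand":-1,"dx":0,"dy":0,"dz":0,"wx":0,"wy":0,"wz":0}]'
```

```text
time_s: 57.05
position: [0.5599, 0.1431, 0.2761]
tcp_rot: [[-0.347, 0.938, -0.006], [0.938, 0.347, 0.0], [0.002, -0.005, -1.0]]
force: [0.7, -0.2, -4.1]
opening: 0.128
time_s: 58.05
position: [0.563, 0.1407, 0.1738]
tcp_rot: [[-0.346, 0.938, 0.002], [0.938, 0.346, 0.0], [-0.001, 0.002, -1.0]]
force: [0.5, -0.0, -4.1]
opening: 0.127
time_s: 58.25
position: [0.5627, 0.1408, 0.1737]
tcp_rot: [[-0.346, 0.938, 0.001], [0.938, 0.346, 0.0], [-0.0, 0.001, -1.0]]
force: [0.5, 0.3, -4.7]
opening: 0.125
```

```bash
python3 -m handwheel '[{"hand":-1,"dx":0,"dy":0,"dz":-0.5,"wx":0,"wy":0,"wz":0},{"hand":-1,"dx":0,"dy":0,"dz":-0.5,"wx":0,"wy":0,"wz":0},{"hand":-1,"dx":0,"dy":0,"dz":-0.5,"wx":0,"wy":0,"wz":0},{"hand":-1,"dx":0,"dy":0,"dz":-0.5,"wx":0,"wy":0,"wz":0},{"hand":-1,"dx":0,"dy":0,"dz":0,"wx":0,"wy":0,"wz":0},{"hand":-1,"dx":0,"dy":0,"dz":0,"wx":0,"wy":0,"wz":0}]'
python3 -m handwheel '[{"hand":-1,"dx":0,"dy":0,"dz":-0.5,"wx":0,"wy":0,"wz":0},{"hand":-1,"dx":0,"dy":0,"dz":-0.5,"wx":0,"wy":0,"wz":0},{"hand":-1,"dx":0,"dy":0,"dz":-0.5,"wx":0,"wy":0,"wz":0},{"hand":-1,"dx":0,"dy":0,"dz":-0.5,"wx":0,"wy":0,"wz":0},{"hand":-1,"dx":0,"dy":0,"dz":0,"wx":0,"wy":0,"wz":0},{"hand":-1,"dx":0,"dy":0,"dz":0,"wx":0,"wy":0,"wz":0}]'
```

```text
time_s: 58.85
position: [0.5622, 0.1408, 0.1527]
tcp_rot: [[-0.346, 0.938, -0.001], [0.938, 0.346, -0.0], [0.0, -0.001, -1.0]]
force: [0.2, -0.5, -4.3]
opening: 0.129
time_s: 59.45
position: [0.5622, 0.1408, 0.1328]
tcp_rot: [[-0.346, 0.938, -0.0], [0.938, 0.346, -0.0], [0.0, -0.0, -1.0]]
force: [-0.8, 0.4, -5.0]
opening: 0.126
```

```bash
python3 -m handwheel '[{"hand":-1,"dx":0,"dy":0,"dz":-0.5,"wx":0,"wy":0,"wz":0},{"hand":-1,"dx":0,"dy":0,"dz":-0.4,"wx":0,"wy":0,"wz":0},{"hand":-1,"dx":0,"dy":0,"dz":-0.1,"wx":0,"wy":0,"wz":0},{"hand":-1,"dx":0,"dy":0,"dz":-0.1,"wx":0,"wy":0,"wz":0},{"hand":-1,"dx":0,"dy":0,"dz":0,"wx":0,"wy":0,"wz":0},{"hand":-1,"dx":0,"dy":0,"dz":0,"wx":0,"wy":0,"wz":0}]'
```

```text
time_s: 60.05
position: [0.5623, 0.1408, 0.123]
tcp_rot: [[-0.346, 0.938, 0.0], [0.938, 0.346, -0.0], [-0.0, 0.0, -1.0]]
force: [-3.2, 0.3, 5.2]
opening: 0.126
```

```bash
python3 -m handwheel '[{"hand":-0.42,"dx":0,"dy":0,"dz":0.1,"wx":0,"wy":0,"wz":0},{"hand":-0.42,"dx":0,"dy":0,"dz":0,"wx":0,"wy":0,"wz":0},{"hand":-0.42,"dx":0,"dy":0,"dz":0,"wx":0,"wy":0,"wz":0},{"hand":-0.42,"dx":0,"dy":0,"dz":0,"wx":0,"wy":0,"wz":0},{"hand":-0.42,"dx":0,"dy":0,"dz":1,"wx":0,"wy":0,"wz":0},{"hand":-0.42,"dx":0,"dy":0,"dz":2,"wx":0,"wy":0,"wz":0},{"hand":-0.42,"dx":0,"dy":0,"dz":4,"wx":0,"wy":0,"wz":0},{"hand":-0.42,"dx":0,"dy":0,"dz":4,"wx":0,"wy":0,"wz":0},{"hand":-0.42,"dx":0,"dy":0,"dz":4,"wx":0,"wy":0,"wz":0},{"hand":-0.42,"dx":0,"dy":0,"dz":3,"wx":0,"wy":0,"wz":0}]'
python3 -m handwheel '[{"hand":0.15,"dx":0,"dy":0,"dz":0,"wx":0,"wy":0,"wz":0},{"hand":0.15,"dx":0,"dy":0,"dz":0,"wx":0,"wy":0,"wz":0},{"hand":0.15,"dx":0,"dy":0,"dz":0,"wx":0,"wy":0,"wz":0}]'
python3 -W ignore - <<'E'
from h import *
p,d,c=cap('wrist','w17.png'); W=world(d,c); inpan(W,d);chamber(W,d)
X,Y,Z=np.moveaxis(W,-1,0)
m=(d>0)&(Z>.222)&(Z<.245)&(X<.7)&(X>.45)&(Y>.3)&(Y<.45); print('handle w',m.sum(),np.median(W[m],0))
p,d,c=cap('top','t17.png'); W=world(d,c); billets(W,d)
X,Y,Z=np.moveaxis(W,-1,0)
m=(d>0)&(Z>.222)&(Z<.245)&(X<.7)&(X>.45)&(Y>.3)&(Y<.45); print('handle',m.sum(),np.median(W[m],0))
p,d,c=cap('scene','s17.png')
print(bot.read_state()['position'])
E
```

```text
time_s: 61.05
position: [0.5631, 0.1409, 0.3067]
tcp_rot: [[-0.346, 0.938, 0.004], [0.938, 0.346, 0.0], [-0.001, 0.004, -1.0]]
force: [1.0, -0.3, 0.1]
opening: 0.286
time_s: 61.35
position: [0.5613, 0.1407, 0.3018]
tcp_rot: [[-0.346, 0.938, -0.003], [0.938, 0.346, -0.0], [0.001, -0.003, -1.0]]
force: [-0.9, -0.2, -0.4]
opening: 0.479
body 585 (array([0.5007, 0.1309, 0.0195]), np.float64(0.00011)) 0.1165
body 568 (array([0.5627, 0.1413, 0.0195]), np.float64(0.00022)) 0.1166
body 532 (array([0.5366, 0.1092, 0.0194]), np.float64(0.00022)) 0.1165
body 540 (array([0.5013, 0.0843, 0.0195]), np.float64(0.00016)) 0.1165
body 511 (array([0.5803, 0.0979, 0.0195]), np.float64(0.0002)) 0.1166
body 412 (array([0.5443, 0.0652, 0.0197]), np.float64(0.00018)) 0.1164
tip 88 [0.5009 0.1313 0.1558] 0.1587
tip 89 [0.5625 0.1418 0.1556] 0.1578
tip 87 [0.5367 0.1098 0.1556] 0.159
tip 89 [0.5015 0.085  0.1553] 0.1581
tip 85 [0.5799 0.0986 0.1555] 0.159
tip 24 [0.5475 0.0681 0.1544] 0.1577
panrim 909 (array([0.5365, 0.1085, 0.0645]), np.float64(0.01069))
floor [0.5367 0.1294 0.0724] [0.4655 0.0452 0.068 ] [0.6118 0.1755 0.08  ]
handle w 0 [nan nan nan]
140 tip [nan nan nan] hullfit (array([ 0.7254, -0.4379,  0.0208]), np.float64(0.00172))
173 tip [ 0.4187 -0.3586  0.0817] hullfit (array([ 0.4192, -0.3597,  0.0194]), np.float64(0.00052))
124 tip [ 0.3073 -0.2081  0.0831] hullfit (array([ 0.309 , -0.2084,  0.0181]), np.float64(0.00173))
handle 0 [nan nan nan]
[0.56149575 0.14068044 0.30143106]
```

View pics/w17.png

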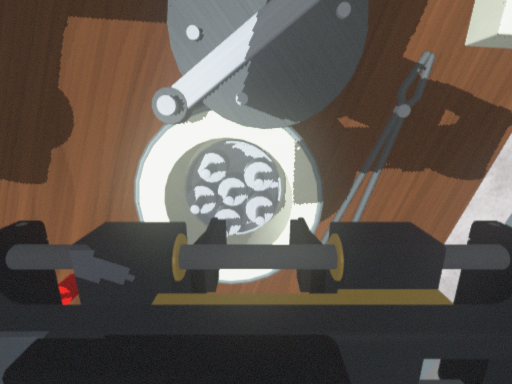

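View pics/s17.png

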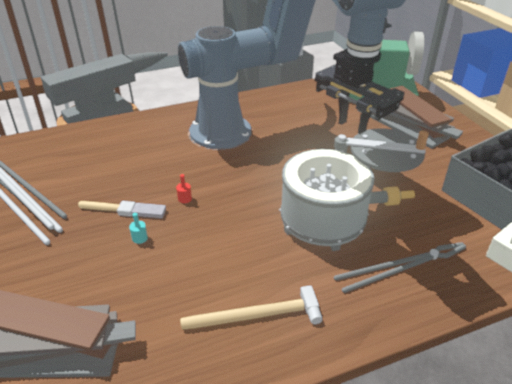

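All six stand in the pan, at (211,167), (262,177), (233,191), (204,199), (260,210) and (228,218). All shoulders are level, the centre one is within about 1.5 mm, and the largest radius is 45 mm. Moving to the handle to shut the cover.

```bash
python3 -m handwheel '[{"hand":0.15,"dx":0,"dy":2.15,"dz":0,"wx":0,"wy":0,"wz":-0.0925},{"hand":0.15,"dx":0,"dy":2.15,"dz":0,"wx":0,"wy":0,"wz":-0.0925},{"hand":0.15,"dx":0,"dy":2.15,"dz":0,"wx":0,"wy":0,"wz":-0.0925},{"hand":0.15,"dx":0,"dy":2.15,"dz":0,"wx":0,"wy":0,"wz":-0.0925},{"hand":0.15,"dx":0,"dy":2.15,"dz":0,"wx":0,"wy":0,"wz":-0.0925},{"hand":0.15,"dx":0,"dy":2.15,"dz":0,"wx":0,"wy":0,"wz":-0.0925},{"hand":0.15,"dx":-0.1,"dy":2.15,"dz":0,"wx":0,"wy":0,"wz":-0.0925},{"hand":0.15,"dx":-0.1,"dy":2.15,"dz":0,"wx":0,"wy":0,"wz":-0.0925},{"hand":0.15,"dx":-0.1,"dy":2.15,"dz":0,"wx":0,"wy":0,"wz":-0.0925},{"hand":0.15,"dx":0,"dy":2.15,"dz":0,"wx":0,"wy":0,"wz":-0.0925}]'
python3 -m handwheel '[{"hand":0.15,"dx":0,"dy":0,"dz":0,"wx":0,"wy":0,"wz":0},{"hand":0.15,"dx":0,"dy":0,"dz":0,"wx":0,"wy":0,"wz":0}]'
python3 -W ignore - <<'E'
from h import *
p,d,c=cap('wrist','w18.png'); W=world(d,c)
X,Y,Z=np.moveaxis(W,-1,0)
m=(d>0)&(Z>.222)&(Z<.245)&(X<.7)&(X>.45)&(Y>.3)&(Y<.45); print('handle w',m.sum(),np.median(W[m],0))
p,d,c=cap('top','t18.png'); W=world(d,c); inpan(W,d)
E
```

```text
time_s: 62.5
position: [0.5587, 0.3565, 0.3016]
tcp_rot: [[0.544, 0.839, -0.003], [0.839, -0.544, -0.001], [-0.002, -0.002, -1.0]]
force: [-0.3, -0.0, 0.4]
opening: 0.575
time_s: 62.7
position: [0.5589, 0.3556, 0.3017]
tcp_rot: [[0.54, 0.842, -0.002], [0.842, -0.54, -0.002], [-0.002, -0.001, -1.0]]
force: [-0.1, -0.1, -0.5]
opening: 0.574
handle w 551 [0.56038425 0.36116379 0.23411674]
body 157 (array([0.5822, 0.0973, 0.0194]), np.float64(0.00031)) 0.1179
body 317 (array([0.5503, 0.1255, 0.0351]), np.float64(0.00416)) 0.1182
body 162 (array([0.5464, 0.065 , 0.0195]), np.float64(0.00034)) 0.1185
body 158 (array([0.5032, 0.0836, 0.0192]), np.float64(0.00028)) 0.1186
body 160 (array([0.5024, 0.1309, 0.0193]), np.float64(0.00045)) 0.1182
tip 19 [0.5817 0.0971 0.1576] 0.1627
tip 20 [0.5644 0.1407 0.157 ] 0.1605
tip 21 [0.5455 0.0645 0.1571] 0.1649
tip 19 [0.5386 0.1079 0.1573] 0.1622
tip 21 [0.5026 0.0832 0.1564] 0.1619
tip 20 [0.5016 0.1303 0.158 ] 0.1626
```

View pics/w18.png

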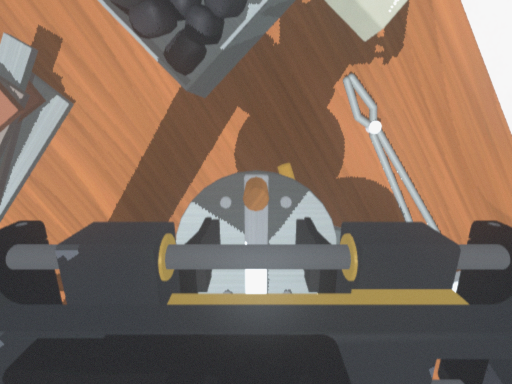

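View pics/t18.png

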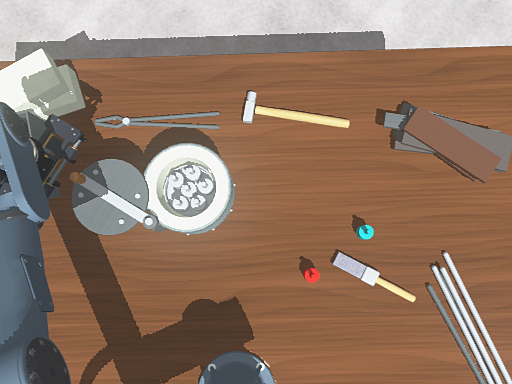

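The top view shows six billets in the pan, no other grey billet on the bench, and the tools untouched. The handle is centred between the jaws at (257,195), so I'm going down over it.

```bash
python3 -m handwheel '[{"hand":0.15,"dx":0,"dy":0,"dz":-2,"wx":0,"wy":0,"wz":0},{"hand":0.15,"dx":0,"dy":0,"dz":-2,"wx":0,"wy":0,"wz":0},{"hand":0.15,"dx":0,"dy":0,"dz":-2,"wx":0,"wy":0,"wz":0},{"hand":0.15,"dx":0,"dy":0,"dz":-1.7,"wx":0,"wy":0,"wz":0},{"hand":0.15,"dx":0,"dy":0,"dz":-1.7,"wx":0,"wy":0,"wz":0},{"hand":0.15,"dx":0,"dy":0,"dz":0,"wx":0,"wy":0,"wz":0},{"hand":0.15,"dx":0,"dy":0,"dz":0,"wx":0,"wy":0,"wz":0}]'
python3 - <<'E'
import numpy as np
pin=np.array([.4517,.1915]); th0=np.radians(57.0)
prev=np.array([.5585,.3555])
for k in range(1,23):
    a=th0-.09*k; q=pin+.2*np.array([np.cos(a),np.sin(a)]); print(k,(100*(q-prev)).round(2),q.round(3)); prev=q
E
```

```text
time_s: 63.5
position: [0.5596, 0.355, 0.2092]
tcp_rot: [[0.542, 0.84, -0.0], [0.84, -0.542, -0.0], [-0.0, -0.0, -1.0]]
force: [-0.3, 0.2, 0.2]
opening: 0.573
1 [ 1.68 -0.67] [0.575 0.349]
2 [ 1.36 -1.17] [0.589 0.337]
3 [ 1.25 -1.29] [0.601 0.324]
4 [ 1.13 -1.4 ] [0.613 0.31 ]
5 [ 1.  -1.5] [0.623 0.295]
6 [ 0.86 -1.58] [0.631 0.279]
7 [ 0.72 -1.65] [0.639 0.263]
8 [ 0.57 -1.71] [0.644 0.246]
9 [ 0.41 -1.75] [0.648 0.228]
10 [ 0.25 -1.78] [0.651 0.21 ]
11 [ 0.09 -1.8 ] [0.652 0.192]
12 [-0.07 -1.8 ] [0.651 0.174]
13 [-0.23 -1.78] [0.649 0.157]
14 [-0.39 -1.76] [0.645 0.139]
15 [-0.55 -1.71] [0.639 0.122]
16 [-0.7  -1.66] [0.632 0.105]
17 [-0.85 -1.59] [0.624 0.09 ]
18 [-0.99 -1.5 ] [0.614 0.074]
19 [-1.12 -1.41] [0.603 0.06 ]
20 [-1.24 -1.3 ] [0.59  0.047]
21 [-1.35 -1.19] [0.577 0.035]
22 [-1.45 -1.06] [0.562 0.025]
```

```bash
python3 -m handwheel '[{"hand":0.15,"dx":1.5,"dy":-0.7,"dz":0,"wx":0,"wy":0,"wz":-0.09},{"hand":0.15,"dx":1.36,"dy":-1.17,"dz":0,"wx":0,"wy":0,"wz":-0.09},{"hand":0.15,"dx":1.25,"dy":-1.29,"dz":0,"wx":0,"wy":0,"wz":-0.09},{"hand":0.15,"dx":1.13,"dy":-1.4,"dz":0,"wx":0,"wy":0,"wz":-0.09},{"hand":0.15,"dx":1,"dy":-1.5,"dz":0,"wx":0,"wy":0,"wz":-0.09},{"hand":0.15,"dx":0.86,"dy":-1.58,"dz":0,"wx":0,"wy":0,"wz":-0.09},{"hand":0.15,"dx":0.72,"dy":-1.65,"dz":0,"wx":0,"wy":0,"wz":-0.09},{"hand":0.15,"dx":0.57,"dy":-1.71,"dz":0,"wx":0,"wy":0,"wz":-0.09}]'
python3 -m handwheel '[{"hand":0.15,"dx":0.41,"dy":-1.75,"dz":0,"wx":0,"wy":0,"wz":-0.09},{"hand":0.15,"dx":0.25,"dy":-1.78,"dz":0,"wx":0,"wy":0,"wz":-0.09},{"hand":0.15,"dx":0.09,"dy":-1.8,"dz":0,"wx":0,"wy":0,"wz":-0.09},{"hand":0.15,"dx":-0.07,"dy":-1.8,"dz":0,"wx":0,"wy":0,"wz":-0.09},{"hand":0.15,"dx":-0.23,"dy":-1.78,"dz":0,"wx":0,"wy":0,"wz":-0.09},{"hand":0.15,"dx":-0.39,"dy":-1.76,"dz":0,"wx":0,"wy":0,"wz":-0.09},{"hand":0.15,"dx":-0.55,"dy":-1.71,"dz":0,"wx":0,"wy":0,"wz":-0.09},{"hand":0.15,"dx":-0.7,"dy":-1.66,"dz":0,"wx":0,"wy":0,"wz":-0.09}]'
```

```text
time_s: 64.3
position: [0.6432, 0.2465, 0.2103]
tcp_rot: [[0.962, 0.272, 0.0], [0.272, -0.962, 0.003], [0.001, -0.003, -1.0]]
force: [-1.7, 3.6, -1.1]
opening: 0.574
time_s: 65.1
position: [0.6323, 0.1057, 0.2103]
tcp_rot: [[0.903, -0.431, 0.004], [-0.431, -0.903, 0.002], [0.002, -0.004, -1.0]]
force: [1.2, 3.2, -2.2]
opening: 0.579
```

```bash
python3 -m handwheel '[{"hand":0.15,"dx":-0.85,"dy":-1.59,"dz":0,"wx":0,"wy":0,"wz":-0.09},{"hand":0.15,"dx":-0.5,"dy":-0.75,"dz":0,"wx":0,"wy":0,"wz":-0.045},{"hand":0.15,"dx":-0.5,"dy":-0.75,"dz":0,"wx":0,"wy":0,"wz":-0.045},{"hand":0.15,"dx":-0.55,"dy":-0.7,"dz":0,"wx":0,"wy":0,"wz":-0.045},{"hand":0.15,"dx":-0.55,"dy":-0.7,"dz":0,"wx":0,"wy":0,"wz":-0.045},{"hand":0.15,"dx":0,"dy":0,"dz":0,"wx":0,"wy":0,"wz":0},{"hand":0.15,"dx":0,"dy":0,"dz":0,"wx":0,"wy":0,"wz":0}]'
```

```text
time_s: 65.8
position: [0.6025, 0.0601, 0.2103]
tcp_rot: [[0.758, -0.652, 0.002], [-0.652, -0.758, -0.0], [0.002, -0.001, -1.0]]
force: [0.4, 0.1, -1.2]
opening: 0.574
```

Creeping onto the stop.

```bash
python3 -m handwheel '[{"hand":0.15,"dx":-0.3,"dy":-0.3,"dz":0,"wx":0,"wy":0,"wz":-0.02},{"hand":0.15,"dx":-0.3,"dy":-0.3,"dz":0,"wx":0,"wy":0,"wz":-0.02},{"hand":0.15,"dx":-0.3,"dy":-0.3,"dz":0,"wx":0,"wy":0,"wz":-0.02}]'
python3 -m handwheel '[{"hand":0.15,"dx":-0.2,"dy":-0.2,"dz":0,"wx":0,"wy":0,"wz":0},{"hand":0.15,"dx":-0.1,"dy":-0.1,"dz":0,"wx":0,"wy":0,"wz":0}]'
```

```text
time_s: 66.1
position: [0.5943, 0.0514, 0.21]
tcp_rot: [[0.716, -0.698, 0.004], [-0.698, -0.716, 0.0], [0.003, -0.003, -1.0]]
force: [4.6, 1.3, 1.3]
opening: 0.573
time_s: 66.3
position: [0.59, 0.0481, 0.2093]
tcp_rot: [[0.717, -0.697, 0.001], [-0.697, -0.717, -0.0], [0.001, -0.001, -1.0]]
force: [2.8, 1.0, 2.0]
opening: 0.572
```

```bash
for i in 1; do python3 -m handwheel '[{"hand":0.15,"dx":-0.15,"dy":-0.15,"dz":0,"wx":0,"wy":0,"wz":0},{"hand":0.15,"dx":-0.15,"dy":-0.15,"dz":0,"wx":0,"wy":0,"wz":0},{"hand":0.15,"dx":0,"dy":0,"dz":0,"wx":0,"wy":0,"wz":0}]'; python3 -m handwheel '[{"hand":0.15,"dx":-0.15,"dy":-0.15,"dz":0,"wx":0,"wy":0,"wz":0},{"hand":0.15,"dx":-0.15,"dy":-0.15,"dz":0,"wx":0,"wy":0,"wz":0},{"hand":0.15,"dx":0,"dy":0,"dz":0,"wx":0,"wy":0,"wz":0}]'; done
```

```text
time_s: 66.6
position: [0.5863, 0.0452, 0.2088]
tcp_rot: [[0.717, -0.697, -0.001], [-0.697, -0.717, -0.0], [-0.001, 0.001, -1.0]]
force: [2.0, 0.7, 0.6]
opening: 0.578
time_s: 66.9
position: [0.5833, 0.0422, 0.2088]
tcp_rot: [[0.717, -0.697, -0.001], [-0.697, -0.717, -0.0], [-0.001, 0.001, -1.0]]
force: [2.5, 1.6, 0.8]
opening: 0.574
```

```bash
python3 -m handwheel '[{"hand":0.15,"dx":-0.15,"dy":-0.15,"dz":0,"wx":0,"wy":0,"wz":0},{"hand":0.15,"dx":0,"dy":0,"dz":0,"wx":0,"wy":0,"wz":0}]';python3 -m handwheel '[{"hand":0.15,"dx":-0.15,"dy":-0.15,"dz":0,"wx":0,"wy":0,"wz":0},{"hand":0.15,"dx":0,"dy":0,"dz":0,"wx":0,"wy":0,"wz":0}]'
```

```text
time_s: 67.1
position: [0.5832, 0.0422, 0.2088]
tcp_rot: [[0.717, -0.697, 0.002], [-0.697, -0.717, 0.003], [-0.0, -0.004, -1.0]]
force: [6.0, 4.1, -2.6]
opening: 0.573
time_s: 67.3
position: [0.5832, 0.0421, 0.2087]
tcp_rot: [[0.716, -0.698, 0.006], [-0.698, -0.716, 0.005], [0.0, -0.008, -1.0]]
force: [8.4, 7.5, -5.6]
opening: 0.58
```

It has hit the stop: position is frozen while the force rises. Backing off into the gap, then lifting clear.

```bash
python3 -m handwheel '[{"hand":0.15,"dx":0.4,"dy":0.4,"dz":0,"wx":0,"wy":0,"wz":0},{"hand":0.15,"dx":0.4,"dy":0.4,"dz":0,"wx":0,"wy":0,"wz":0},{"hand":0.15,"dx":0,"dy":0,"dz":0,"wx":0,"wy":0,"wz":0},{"hand":0.15,"dx":0,"dy":0,"dz":0,"wx":0,"wy":0,"wz":0}]'
```

```text
time_s: 67.7
position: [0.5881, 0.0473, 0.2088]
tcp_rot: [[0.717, -0.697, -0.002], [-0.697, -0.717, -0.0], [-0.001, 0.002, -1.0]]
force: [-0.7, -0.9, 0.2]
opening: 0.575
```

```bash
python3 -m handwheel '[{"hand":0.15,"dx":0,"dy":0,"dz":1.5,"wx":0,"wy":0,"wz":0},{"hand":0.15,"dx":0,"dy":0,"dz":2.5,"wx":0,"wy":0,"wz":0},{"hand":0.15,"dx":0,"dy":0,"dz":4,"wx":0,"wy":0,"wz":0},{"hand":0.15,"dx":0,"dy":0,"dz":4,"wx":0,"wy":0,"wz":0},{"hand":0.15,"dx":-0.5,"dy":-4,"dz":0,"wx":0,"wy":0,"wz":0},{"hand":0.15,"dx":-0.5,"dy":-4,"dz":0,"wx":0,"wy":0,"wz":0},{"hand":0.15,"dx":-0.5,"dy":-4,"dz":0,"wx":0,"wy":0,"wz":0},{"hand":0.15,"dx":-0.5,"dy":-4,"dz":0,"wx":0,"wy":0,"wz":0},{"hand":0.15,"dx":-0.5,"dy":-4,"dz":0,"wx":0,"wy":0,"wz":0},{"hand":0.15,"dx":-0.5,"dy":-4,"dz":0,"wx":0,"wy":0,"wz":0}]'
python3 -m handwheel '[{"hand":0.15,"dx":0,"dy":0,"dz":0,"wx":0,"wy":0,"wz":0},{"hand":0.15,"dx":0,"dy":0,"dz":0,"wx":0,"wy":0,"wz":0},{"hand":0.15,"dx":0,"dy":0,"dz":0,"wx":0,"wy":0,"wz":0}]'
python3 -W ignore - <<'E'
from h import *
p,d,c=cap('top','t20.png'); W=world(d,c); X,Y,Z=np.moveaxis(W,-1,0)
m=(d>0)&(Z>.225)&(Z<.25)&(X<.7)&(X>.5)&(Y>.0)&(Y<.15); h=(W[m].min(0)+W[m].max(0))/2; print('handle',m.sum(),h)
pin=np.array([.4525,.1914]); a=np.arctan2(h[1]-pin[1],h[0]-pin[0]); z=np.arctan2(.1076-pin[1],.5383-pin[0]); print('cover',a-z)
p,d,c=cap('scene','s20.png'); print(bot.read_state()['time_s'])
E
```

```text
time_s: 68.7
position: [0.5577, -0.1941, 0.3291]
tcp_rot: [[0.717, -0.697, -0.001], [-0.697, -0.717, 0.0], [-0.001, 0.001, -1.0]]
force: [0.3, 0.0, 0.3]
opening: 0.571
time_s: 69.0
position: [0.5584, -0.1917, 0.3289]
tcp_rot: [[0.717, -0.697, -0.001], [-0.697, -0.717, 0.001], [-0.001, -0.0, -1.0]]
force: [0.6, -0.1, 0.0]
opening: 0.574
handle 83 [0.59427885 0.05203657 0.23327372]
cover -0.0032006450539032727
69.1
```

View pics/t20.png

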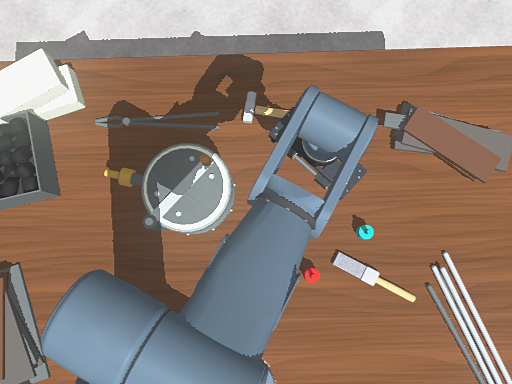

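View pics/s20.png

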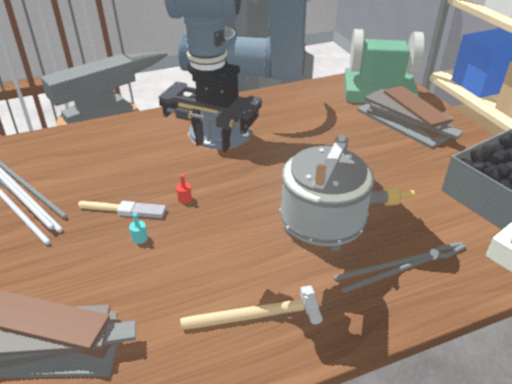

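The cover is shut at about 0.00 rad, with the handle at (206,160) and the disc centred on the drum in the top view. The arm is clear and the tools lie where they were, so I'm handing in.

```bash
python3 -c "
from rig import hand_in; print(hand_in())"
```

```text
the job is handed in; nothing more can be done
None
```

I swung the cover aside to about 1.77 rad and stood all six billets on the bench in the charge pan, one in the middle and five round it. I then pushed the cover back to its stop and handed the job in at about 69 s.

- **Billets:** the last look in the pan, before shutting, had all six upright with level shoulders. The middle one was about 1.5 mm off centre and the ring ones were 42 to 45 mm out. I could not check them again once the cover was shut. The billet in the right-hand slot (346°) moved about 2 mm out between looks, still within the limit.
- **Cover:** it measures 0.00 rad (shut) in the top view.
- **Tools and clearance:** the hammer, tongs and brush look unmoved in the pictures, and so do the red and turquoise look-alikes. At hand-in the arm was clear of everything.
- **Disagreement:** the cameras differed by 2–3 mm in absolute position, so I took both grasp and placing positions from the wrist camera.

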